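# Lock the depth stop of a fruit firmness stand

## Task

Lock the depth stop of the fruit firmness stand: draw the flat spanner out of its pocket, slide it onto the two flats under the locknut with its handle beside the stop pin so that the stem cannot turn, then turn the locknut clockwise until it is fully tight. The pointer on the stem must stay between its two marks throughout; leave the spanner lying on the flats, and leave the tomato, the tube rack and the dish where they are.

Things in the scene. Friction and masses are not known exactly. Their poses are not given: they have to be found in the camera images.
- stop_base: White casting fixed to the bench: plate 30 mm high, from -104 to +148 mm along its own x, +-55 mm along y. Origin: at bench level under the stem's upright axis; z up. The spanner goes on along +x, handle then pointing to -x. A low steel anvil disc (72 mm wide, top 40 mm above the bench) lies at x = +107 mm. Two black marks on the plate, 15 degrees either side of +x, flank the pointer.
- stop_pin (a point): Top centre of the steel stop pin, 10 mm thick, from 30 to 46 mm above the bench, at x = -96, y = +19 mm of the casting. It stops a seated spanner's handle from swinging clockwise (seen from above), towards the casting's +y. With the handle straight along -x, 5 mm remain between handle and pin. The head does not pass the pin: lower it onto the plate between pin and locknut (jaw centre 48 to 56 mm short of its seat), then slide it on.
- flats (a point): On the steel stem's axis at plate level (30 mm up), turning with the stem. Its two flats run along this point's x, 24 mm long, 22 mm apart (along y), 30 to 44 mm above the bench. The pointer, a 5 mm wide bar, leads along +x to 60 mm from the axis, 33 to 38 mm up. Above 44 mm sits the locknut, then the stem's 16 mm round end, up to 78 mm.
- stem (a joint): Turn of the stem with its pointer, rad, growing clockwise seen from above; 0: pointer midway between the marks, which stand at +-0.26. It starts at -0.08 to 0.02. The stem turns easily (0.06 N m) and goes round with the locknut unless a spanner holds its flats.
- locknut_mid (a point): Centre of the dark steel hexagon locknut, 56 mm up on the stem's axis, turning with it. 44 mm across flats, from 44 to 68 mm above the bench; this point's x is square to one pair of flats (others at 60 and 120 degrees). It overhangs the stem's flats, 14 mm above the plate: fingers holding the spanner's head would hit it, so slide the spanner on by its handle.
- locknut (a joint): Turn of the locknut relative to the stem, rad, growing clockwise seen from above. 1.40: hard stop, fully tight (over 1.28 counts as tight). It starts loose, at 0.2 to 0.5. It rubs on the stem with 0.25 N m, so it turns the stem along unless the stem is held. It does not rise or sink.
- pocket: Grey plastic spanner pocket fixed to the bench, 154 x 60 mm, 41 mm high, roofed, with an open mouth at its +x end (x = +75 mm). Origin: centre of its underside. Inside 24 mm wide, floor 20 mm above the bench, 16 mm clear height.
- spanner: Flat open-ended steel spanner, 10 mm thick, 196 mm long, 0.13 to 0.21 kg. Origin: on its underside at the jaw's centre, which lies at flats when seated, underside resting on the plate; x points out of the jaw's mouth, handle to -x. At the start the whole handle is in the pocket and only the head shows; draw it out about 150 mm along its x. Centre of mass 55 mm behind the origin.
- jaw (a point): Jaw centre at mid thickness (5 mm above the underside), axes as the spanner's. The head is 40 mm wide, from x = -32 to +21 mm; jaw gap 24 mm, open from x = -12.5 mm forward, tips flared outwards from x = +13 mm (about 44 mm over the tips).
- handle (a point): Where to hold the handle: mid thickness, 138 mm behind the jaw centre, beyond the plate's edge when the spanner is seated; axes as the spanner's. Handle 18 mm wide, from 32 to 175 mm behind the jaw centre.
- tomato: Bystander: red tomato, 72 mm wide, 55 mm high; origin at its underside.
- tube_rack: Bystander: white rack of sample tubes, 50 x 150 mm, 97 mm high; origin at its underside.
- dish: Bystander: closed clear petri dish, 92 mm across, 16 mm high; origin at its underside.
Not all that is in view belongs to the job. There is more than one size of the spanner; the job needs the largest.

How it is judged:
By the outcome, as a careful person would: the job done as asked, in the order asked, and still so for the second after the job is handed in, with the robot touching nothing.
It also fails if it takes over 54 s, if anything falls off the work surface, if the arm or the gripper's body presses on something with over 40 N, if the wrist force passes 120 N, or if a joint passes its speed limit or range.

## Robot

A 7-joint arm with a two-finger parallel gripper is mounted at the origin on the work surface. World frame = base frame: x ahead of the robot, y to its left, z up, the work surface at z = 0. Lengths are in m, angles in rad, forces in N, time in s.
With the tool pointing down it reaches from about 0.4 to 0.85 m from the base axis. Payload 6.9 kg.
Tool frame: the origin (TCP) lies at the very end of the fingers, on their centre line; the grasp point (between the pads) lies env.tcp_to_grasp behind it (env.tcp_to_grasp is the distance from the TCP to the grasp point, in m); z points along the fingers, x is the direction in which the jaws open and shut, and the axes are right-handed (so a half turn about z gives the same grasp; the last joint's range is limited). The gripper opens to 85 mm and grips with 20 to 120 N. Pads are 22 mm wide; open, the fingers measure 114 mm over their backs; the gripper's body (76 mm by 85 mm) begins 54 mm behind the grasp point. The pads swing forward as they close: fully open they stand 13 mm farther back than shut.
Start: joints at [1.214, 0.507, -0.238, 1.5, 0.126, 1.149, -0.155], TCP at [0.279, -0.559, 0.231] pointing down, gripper open.
Joint ranges: [-3.08, 3.08], [-0.24, 2.05], [-1.43, 1.35], [0, 2.5], [-1.52, 4.66], [0.17, 1.96], [-2.89, 2.89]. Speed limits (rad/s): [2.39, 2.39, 3.14, 3.14, 3.14, 3.14, 3.14].

## Interface

Orientations are given as a rotation vector (axis times angle).
In Python, from rig import env gives the robot as it stands.
- The arm moves only by the shell command python3 -m crank 'ROWS' [OPENING] [FORCE]. ROWS is JSON, a list of rows, each an object with "travel": the shift along the tool's x, y, z in m, a list of three; "dr": the turn, a rotation vector about the tool's x, y, z in rad, a list of three. In form: [{"travel": [x, y, z], "dr": [rx, ry, rz]}, ...]. A call has 1 to 8 rows; each row is the pose to reach, as a shift and turn from the pose commanded when the call began, along the tool's axes at that moment; what a row does not reach only later rows make up. A row lasts 1/8 s, in which the tool goes at most 62.5 mm and 10.7 degrees, less where a joint would pass 70% of its speed; a pose out of reach is approached as far as the arm can. A call with a gripper value outside its range is refused whole. OPENING is the finger opening in m, from 0 to 0.0854, set as the call begins (- or left out, the last holds). The fingers move at their own pace and stop on an object; FORCE is the grip in N (left out, the last holds). Time passes only in rows, so rows that repeat a pose let the fingers close. It gives the time, the measured TCP pose, the force and the opening at its end, in the units of the state.
- env.get_state(): the state, without advancing time (a new reading comes with each control period).
- env.get_image(name): name is "side" or "top" or "wrist"; returns (picture, depth): 420x560x3 uint8, red, green, blue; 420x560 float32, m along the optical axis (not along the pixel's ray), 0 where there is no reading.
- env.calibration(name): a dict with "camera_matrix" (3x3 intrinsics, pixels), "T" (4x4, takes a point from camera to world coordinates). Camera axes: x right, y up, looking along -z (the intrinsics and any distortion apply to the point x, -y, -z); pixel columns grow to the right and rows downward; lengths in m; the calibration is good to about 2 mm. The wrist camera is an equidistant fisheye: a pixel r from the principal point sees the ray r / f radians off the axis. A picture is of the moment at which its call begins: read the wrist's pose just before it. calibration takes no time and is no camera call; for the wrist camera it gives the pose at the moment of the call.
- env.sign_off(): hands the job in, once; it reports no verdict.
Trained networks look in the newest picture that a camera, given by its name, has taken for a name from the list of things; names that differ only in an ending like _2 or _b are one class to them, and where a whole thing is asked for, a point or a joint stands for the part that bears it (a point fixed in the world has none). Each returns a list of dicts, best first, with "score" (0 to 1); they miss things now and then, are a little off and sometimes report something else, mostly with a low value. They report only what shows in the picture. A call takes as long as a camera call. They do not tell look-alikes from the thing itself.
- env.search_frame(camera, thing): "box" ([centre column, centre row, width, height] in pixels, round what is visible of it).
- env.outline_of(camera, thing): "mask" (420x560 bool, what is visible of it) and "box" ([centre column, centre row, width, height] in pixels, round what is visible of it).
- env.landmark_of(camera, thing): "at" ([row, column] in pixels: a listed point, or the origin of a listed thing).
The state is a dict: "time": time; "joint_pos": joint angles; "dq": joint speeds; "joint_efforts": joint torques, N m; "eef_pos": TCP position; "eef_rot": TCP orientation; "contact_force": force on the tool from outside, world axes, zero at the start; "wrist_torque": the same for the moment, N m; "finger_gap": finger opening in m.
Only numpy, scipy, OpenCV 4.12 (cv2) and the standard library are available. Lean on these libraries where they do the work, as an engineer would, in place of code of your own. Each camera call takes 0.05 s, during which the arm holds its last target.

## Working session

There is one attempt and no reset: what is moved stays moved. The work goes in short steps, Python scripts to look and compute and a shell command to move; the robot and the scene stay as the last step left them, time stands still between calls to the robot, and variables do not carry over. Pictures are saved under pics/ and viewed, and the job is handed in when it is done.

```bash
ls; mkdir -p pics
cat > h.py <<'E'
import numpy as np,cv2
from rig import env
from scipy.spatial.transform import Rotation as R
def save(img,n): cv2.imwrite('pics/'+n,cv2.cvtColor(img,cv2.COLOR_RGB2BGR))
def px2w(cam,u,v,z=None,d=None,cal=None):
    c=cal or env.calibration(cam);K=np.array(c['camera_matrix']);T=np.array(c['T'])
    x=(u-K[0,2])/K[0,0];y=(v-K[1,2])/K[1,1]
    if cam=='wrist':
        r=np.hypot(x,y);s=np.tan(r)/r if r>1e-9 else 1;x*=s;y*=s
    ray=np.array([x,-y,-1.])
    if d is not None: return T[:3,:3]@(ray*d)+T[:3,3]
    w=T[:3,:3]@ray;t=(z-T[2,3])/w[2]
    return T[:3,3]+t*w
def w2px(cam,p,cal=None):
    c=cal or env.calibration(cam);K=np.array(c['camera_matrix']);T=np.array(c['T'])
    q=T[:3,:3].T@(np.array(p)-T[:3,3]);x=q[0]/-q[2];y=-q[1]/-q[2]
    if cam=='wrist':
        r=np.hypot(x,y);s=np.arctan(r)/r;x*=s;y*=s
    return K[0,0]*x+K[0,2],K[1,1]*y+K[1,2]
E
python3 - <<'E'
from h import *
s=env.get_state()
for k,v in s.items(): print(k,np.round(v,4))
print(env.tcp_to_grasp)
for n in ['side','top','wrist']:
    i,d=env.get_image(n);save(i,n+'0.png');np.savez('/tmp/%s0.npz'%n,i=i,d=d)
    c=env.calibration(n);print(n,c)
E
```

```text
pics
time 0.0
joint_pos [ 1.2135  0.5083 -0.2375  1.5011  0.1257  1.1489 -0.1548]
dq [-0.0006  0.0003  0.0014  0.0003  0.0009 -0.0006 -0.0017]
joint_efforts [-1.00000e-04 -6.20606e+01 -2.18670e+00 -2.49649e+01  1.26000e-02
  1.23000e-02  0.00000e+00]
eef_pos [ 0.2787 -0.5588  0.2304]
eef_rot [-2.6710e+00  1.6522e+00  2.4000e-03]
contact_force [ 0.3336 -0.38   -0.8165]
wrist_torque [ 0.0454 -0.0281 -0.0251]
finger_gap 0.0852
0.0187
side {'camera_matrix': array([[512.26687769,   0.        , 275.95877328],
       [  0.        , 512.26687769, 216.0492662 ],
       [  0.        ,   0.        ,   1.        ]]), 'T': array([[-0.71102244,  0.44139595, -0.54737255, -0.2818446 ],
       [-0.70286482, -0.46903832,  0.53477481,  0.76096416],
       [-0.02069127,  0.7649658 ,  0.64373846,  1.02349853],
       [ 0.        ,  0.        ,  0.        ,  1.        ]])}
top {'camera_matrix': array([[469.38277125,   0.        , 283.38207388],
       [  0.        , 469.38277125, 203.61816168],
       [  0.        ,   0.        ,   1.        ]]), 'T': array([[ 8.72494266e-04,  9.93621825e-01, -1.12760402e-01,
         4.29276150e-01],
       [-9.99754600e-01, -1.62928826e-03, -2.20926538e-02,
        -4.84097057e-02],
       [-2.21354622e-02,  1.12752007e-01,  9.93376568e-01,
         1.22372727e+00],
       [ 0.00000000e+00,  0.00000000e+00,  0.00000000e+00,
         1.00000000e+00]])}
wrist {'camera_matrix': array([[325.1922621 ,   0.        , 283.21388875],
       [  0.        , 325.1922621 , 208.95147945],
       [  0.        ,   0.        ,   1.        ]]), 'T': array([[ 0.44584308,  0.84974274,  0.28135604,  0.35126714],
       [-0.89510978,  0.42379273,  0.1384854 , -0.52470687],
       [-0.00155968, -0.3135873 ,  0.94955809,  0.3732844 ],
       [ 0.        ,  0.        ,  0.        ,  1.        ]])}
```

View pics/top0.png

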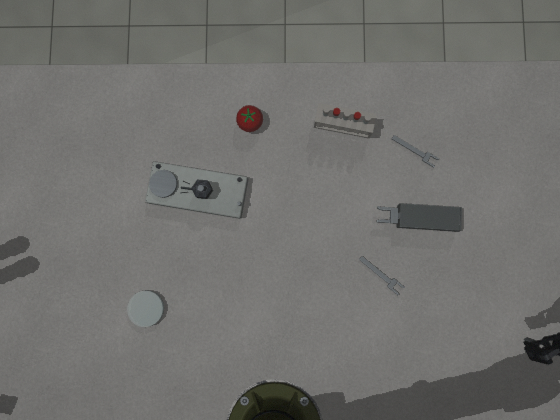

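View pics/side0.png

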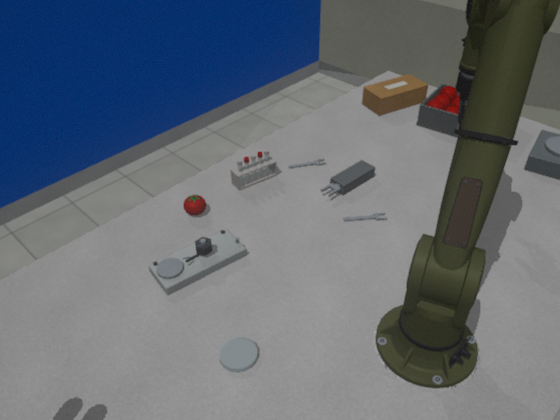

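View pics/wrist0.png

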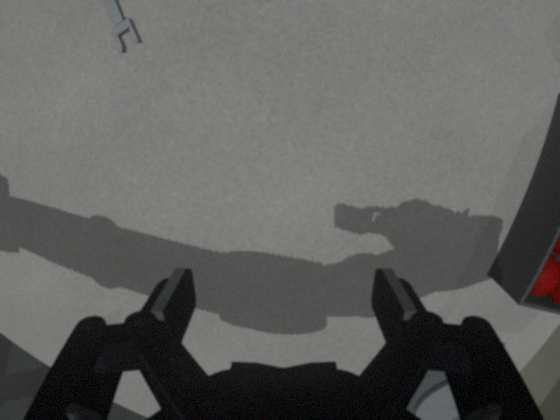

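Run:
```python
from h import *
i=np.load('/tmp/top0.npz')['i']
a=cv2.resize(i[130:300,350:470],None,fx=3.4,fy=3.4,interpolation=cv2.INTER_CUBIC)
b=cv2.resize(i[150:230,140:255],None,fx=3.4,fy=3.4,interpolation=cv2.INTER_CUBIC)
H=max(a.shape[0],b.shape[0]);o=np.zeros((H,a.shape[1]+b.shape[1],3),np.uint8);o[:a.shape[0],:a.shape[1]]=a;o[:b.shape[0],a.shape[1]:]=b
print(o.shape)
save(o[:600,:800],'crop0.png')
for cam in ['top','side']:
  for n in ['stop_pin','flats','locknut_mid','jaw','spanner','pocket','stop_base']:
    r=env.landmark_of(cam,n);print(cam,n,[(np.round(q['at'],1).tolist(),round(q['score'],2)) for q in r])
print(env.get_state()['time'])
```

```text
(578, 799, 3)
top stop_pin [([203.3, 237.5], 0.97), ([308.2, 146.4], 0.74)]
top flats [([191.1, 204.3], 0.58)]
top locknut_mid [([188.0, 200.6], 0.77), ([119.5, 251.1], 0.25)]
top jaw [([286.7, 400.1], 0.78), ([213.2, 383.9], 0.64), ([161.8, 429.5], 0.59)]
top spanner [([161.7, 430.0], 0.74), ([287.6, 397.7], 0.72)]
top pocket [([218.7, 424.7], 0.75)]
top stop_base [([192.2, 209.9], 0.85)]
side stop_pin [([236.5, 239.5], 0.78), ([181.5, 257.2], 0.32)]
side flats [([251.0, 203.9], 0.78), ([247.1, 202.8], 0.41)]
side locknut_mid [([243.8, 199.0], 0.73)]
side jaw [([213.7, 384.8], 0.71), ([158.3, 320.9], 0.67), ([190.1, 331.0], 0.58)]
side spanner [([165.3, 321.5], 0.69), ([216.5, 378.8], 0.54)]
side pocket [([182.5, 348.5], 0.92)]
side stop_base [([258.9, 207.0], 0.9)]
0.85
```

View pics/crop0.png

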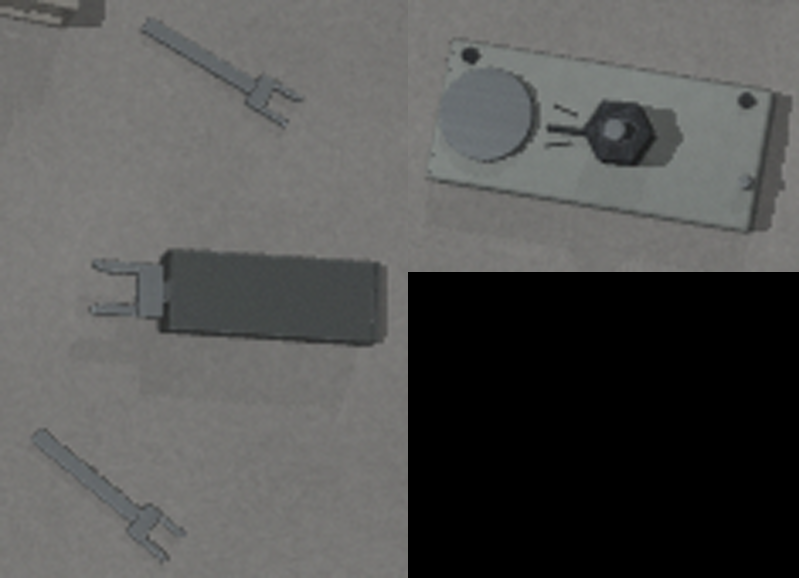

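```bash
cat >> h.py <<'E'
def cloud(cam,d,cal=None):
    c=cal or env.calibration(cam);K=np.array(c['camera_matrix']);T=np.array(c['T'])
    v,u=np.mgrid[:d.shape[0],:d.shape[1]]
    x=(u-K[0,2])/K[0,0];y=(v-K[1,2])/K[1,1]
    if cam=='wrist':
        r=np.hypot(x,y)+1e-12;s=np.tan(np.minimum(r,1.45))/r;x=x*s;y=y*s
    p=np.stack([x*d,-y*d,-d],-1)@T[:3,:3].T+T[:3,3]
    p[d<=0]=np.nan
    return p
E
python3 - <<'E'
from h import *
z=np.load('/tmp/top0.npz');P=cloud('top',z['d'])
print('table z',np.nanmedian(P[330:360,250:330,2]))
def reg(r0,r1,c0,c1,zlo,zhi):
    m=np.zeros(P.shape[:2],bool);m[r0:r1,c0:c1]=1
    m&=(P[...,2]>zlo)&(P[...,2]<zhi);return m
for nm,a in dict(plate=(155,225,140,255,.024,.036),pocket=(195,240,392,470,.035,.047),head=(200,230,370,402,.022,.036)).items():
    m=reg(*a);q=P[m];r=cv2.minAreaRect((q[:,:2]*1000).astype(np.float32));print(nm,m.sum(),np.round(q[:,2].mean(),4),r)
print('side table z');s=np.load('/tmp/side0.npz');Q=cloud('side',s['d']);print(np.nanmedian(Q[300:330,120:180,2]))
for cam,(r,c),zz in [('top',(203.3,237.5),.046),('side',(236.5,239.5),.046),('top',(188,200.6),.056),('side',(243.8,199),.056),('top',(213.2,383.9),.025),('side',(190.1,331),.025),('top',(191.1,204.3),.03),('side',(251,203.9),.03)]:
    print(cam,np.round(px2w(cam,c,r,zz),4))
# crop of plate
E
```

```text
table z -0.00044749490360040944
plate 3126 0.0299 ((603.7017211914062, 204.14459228515625), (251.49188232421875, 110.35838317871094), 80.51181030273438)
pocket 1473 0.0407 ((530.4224243164062, -391.449462890625), (156.0229034423828, 60.60924530029297), 86.29566955566406)
head 247 0.0293 ((531.500244140625, -288.62548828125), (58.315528869628906, 60.350364685058594), 5.089565753936768)
side table z
-0.0008692755067072344
top [0.564 0.094 0.046]
side [0.5613 0.0839 0.046 ]
top [0.6018 0.1866 0.056 ]
side [0.6122 0.1882 0.056 ]
top [ 0.5403 -0.2784  0.025 ]
side [ 0.5294 -0.2817  0.025 ]
top [0.5976 0.1821 0.03  ]
side [0.6031 0.1819 0.03  ]
```

```bash
cat >> h.py <<'E'
def plan(p,yaw):
    """travel, dr for tool-down pose with tool x at world yaw (rad), mod pi choice explicit"""
    s=env.get_state();Rt=R.from_rotvec(s['eef_rot']);p0=np.array(s['eef_pos'])
    Rg=R.from_matrix(np.array([[np.cos(yaw),np.sin(yaw),0],[np.sin(yaw),-np.cos(yaw),0],[0,0,-1]]))
    tr=Rt.inv().apply(np.array(p)-p0);dr=(Rt.inv()*Rg).as_rotvec()
    x=Rt.apply([1,0,0])
    print('t',round(s['time'],3),'pos',np.round(p0,4),'yaw_x',round(np.degrees(np.arctan2(x[1],x[0])),2),'tilt',np.round(Rt.apply([0,0,1]),3),'q7',round(s['joint_pos'][6],3),'F',np.round(s['contact_force'],1),'gap',round(s['finger_gap'],4))
    print('travel',np.round(tr,4).tolist(),'dr',np.round(dr,4).tolist())
E
python3 - <<'E'
from h import *
plan([0.535,-0.30,0.17],np.radians(-3.7))
c=env.calibration('wrist');s=env.get_state();Rt=R.from_rotvec(s['eef_rot'])
print('cam in tool',Rt.inv().apply(c['T'][:3,3]-s['eef_pos']),'look',Rt.inv().apply(-c['T'][:3,2]))
z=np.load('/tmp/top0.npz');P=cloud('top',z['d']);m=np.zeros(P.shape[:2],bool);m[200:230,370:402]=1;m&=(P[...,2]>.022)&(P[...,2]<.036)
q=P[m];print(q.min(0),q.max(0))
rr,cc=np.nonzero(m);print(rr.min(),rr.max(),cc.min(),cc.max())
E
```

```text
t 0.85 pos [ 0.279  -0.5592  0.2313] yaw_x -63.48 tilt [-0.  0. -1.] q7 -0.155 F [0.3 0.1 0.1] gap 0.0852
travel [-0.1177, -0.3448, 0.0613] dr [-0.0, 0.0, -1.0434]
cam in tool [ 0.00153809 -0.08011731 -0.1426488 ] look [-3.91485669e-04  3.13565010e-01  9.49566654e-01]
[ 0.50486331 -0.32126837  0.02304551] [ 0.56321994 -0.25914873  0.03525423]
204 227 377 401
```

```bash
python3 -m crank '[{"travel":[-0.118,-0.345,0.06],"dr":[0,0,-1.043]},{"travel":[-0.118,-0.345,0.06],"dr":[0,0,-1.043]},{"travel":[-0.118,-0.345,0.06],"dr":[0,0,-1.043]},{"travel":[-0.118,-0.345,0.06],"dr":[0,0,-1.043]},{"travel":[-0.118,-0.345,0.06],"dr":[0,0,-1.043]},{"travel":[-0.118,-0.345,0.06],"dr":[0,0,-1.043]},{"travel":[-0.118,-0.345,0.06],"dr":[0,0,-1.043]},{"travel":[-0.118,-0.345,0.06],"dr":[0,0,-1.043]}]' 0.07
python3 - <<'E'
from h import *
plan([0.535,-0.30,0.17],np.radians(-3.7))
c=env.calibration('wrist')
i,d=env.get_image('wrist');save(i,'w1.png');np.savez('/tmp/w1.npz',i=i,d=d,T=c['T'])
for n in ['jaw','spanner','pocket']:
    print(n,[(np.round(q['at'],1).tolist(),round(q['score'],2)) for q in env.landmark_of('wrist',n)])
P=cloud('wrist',d,c)
print('table',np.nanmedian(P[...,2]))
for nm,a in dict(roof=(.035,.048),head=(.024,.034)).items():
    m=(P[...,2]>a[0])&(P[...,2]<a[1])&(abs(P[...,0]-.535)<.07)&(P[...,1]>-.5)&(P[...,1]<-.23)
    q=P[m];print(nm,m.sum(),q.min(0),q.max(0),q[:,2].mean());print(cv2.minAreaRect((q[:,:2]*1000).astype(np.float32)))
E
```

```text
time: 1.85
eef_pos: [0.5347, -0.3002, 0.1711]
eef_rot: [3.139, -0.103, -0.001]
contact_force: [-0.3, -0.6, 0.3]
finger_gap: 0.07
t 1.85 pos [ 0.5347 -0.3002  0.1711] yaw_x -3.76 tilt [-0.001 -0.001 -1.   ] q7 0.106 F [-0.3 -0.6  0.3] gap 0.07
travel [0.0003, -0.0002, 0.0011] dr [0.0006, 0.0007, -0.0011]
jaw [([175.6, 282.2], 0.97), ([273.3, 418.6], 0.77), ([209.8, 119.5], 0.67)]
spanner [([274.8, 415.7], 0.92), ([170.4, 283.7], 0.77), ([207.5, 119.1], 0.65)]
pocket [([265.8, 284.6], 0.71)]
table 0.0002940664014796923
roof 8124 [ 0.49475856 -0.47235833  0.03500107] [ 0.5643787  -0.31453879  0.04333584] 0.04082474453813218
((529.3579711914062, -393.87042236328125), (156.06619262695312, 60.4511833190918), 86.15592193603516)
head 1838 [ 0.50487982 -0.32168154  0.02400543] [ 0.56464465 -0.26045162  0.03399096] 0.029653340087248983
((536.5282592773438, -291.25225830078125), (59.33695983886719, 59.91692352294922), 86.03767395019531)
```

View pics/w1.png

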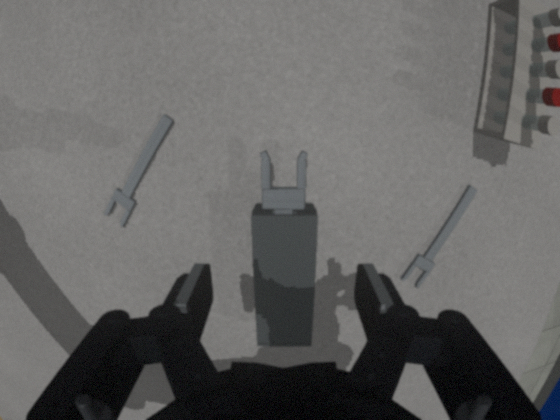

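Run:
```python
from h import *
w=np.load('/tmp/w1.npz');c=dict(env.calibration('wrist'));c['T']=w['T'];P=cloud('wrist',w['d'],c)
print('jaw net',px2w('wrist',282.2,175.6,.025,cal=c))
a=np.radians(86.15);dx=np.array([np.cos(a),np.sin(a)]);dy=np.array([-dx[1],dx[0]])
q=P[100:206,240:330].reshape(-1,3);q=q[(q[:,2]>.024)&(q[:,2]<.034)];o=np.array([.536,-.28])
X=(q[:,:2]-o)@dx;Y=(q[:,:2]-o)@dy
for lo in np.arange(-.036,.024,.004):
    m=(X>=lo)&(X<lo+.004)
    if m.sum(): print(round(lo,3),m.sum(),np.round([Y[m].min(),Y[m].max()],4), np.round(np.sort(Y[m])[1::6],3) if m.sum()<0 else '',round(q[m,2].mean(),4), 'mid',round((Y[m].min()+Y[m].max())/2,4))
print(X.max(),X.min())
```

```text
jaw net [ 0.53500572 -0.28468741  0.025     ]
-0.032 175 [-0.0204  0.0193]  0.0297 mid -0.0006
-0.028 178 [-0.0203  0.0192]  0.0299 mid -0.0005
-0.024 185 [-0.0202  0.0192]  0.0297 mid -0.0005
-0.02 201 [-0.0201  0.019 ]  0.0298 mid -0.0005
-0.016 132 [-0.02    0.0189]  0.0291 mid -0.0005
-0.012 73 [-0.0198  0.0189]  0.0301 mid -0.0005
-0.008 79 [-0.0198  0.0188]  0.03 mid -0.0005
-0.004 87 [-0.0206  0.0187]  0.03 mid -0.001
-0.0 80 [-0.0206  0.0196]  0.0298 mid -0.0005
0.004 95 [-0.0205  0.0196]  0.0298 mid -0.0005
0.008 74 [-0.0204  0.0195]  0.0298 mid -0.0004
0.012 76 [-0.0203  0.0202]  0.0298 mid -0.0001
0.016 34 [-0.0204  0.0203]  0.0287 mid -0.0001
0.018510653150931335 -0.03191384813170243
```

```bash
python3 -m crank '[{"travel":[0.0005,-0.0012,0.06],"dr":[0,0,0]},{"travel":[0.0005,-0.0012,0.11],"dr":[0,0,0]},{"travel":[0.0005,-0.0012,0.15],"dr":[0,0,0]},{"travel":[0.0005,-0.0012,0.164],"dr":[0,0,0]},{"travel":[0.0005,-0.0012,0.164],"dr":[0,0,0]}]'; python3 -m crank '[{"travel":[0,0,0],"dr":[0,0,0]},{"travel":[0,0,0],"dr":[0,0,0]},{"travel":[0,0,0],"dr":[0,0,0]},{"travel":[0,0,0],"dr":[0,0,0]},{"travel":[0,0,0],"dr":[0,0,0]},{"travel":[0,0,0],"dr":[0,0,0]}]' 0.03 60
python3 - <<'E'
from h import *
plan([0.5352+.145*.067,-0.2992+.145*.9977,0.01],np.radians(-3.85))
i,d=env.get_image('wrist');save(i,'w2.png')
E
```

```text
time: 2.68
eef_pos: [0.5353, -0.2989, 0.0073]
eef_rot: [-3.14, 0.104, 0.001]
contact_force: [-0.3, -0.1, 1.1]
finger_gap: 0.0697
time: 3.42
eef_pos: [0.5364, -0.299, 0.0092]
eef_rot: [3.138, -0.102, 0.004]
contact_force: [-1.1, 1.1, 6.9]
finger_gap: 0.0389
t 3.425 pos [ 0.5364 -0.299   0.0092] yaw_x -3.74 tilt [ 0.002 -0.002 -1.   ] q7 -0.012 F [-1.1  1.1  6.9] gap 0.0389
travel [-0.001, -0.1447, -0.001] dr [0.0015, -0.0024, 0.0019]
```

View pics/w2.png

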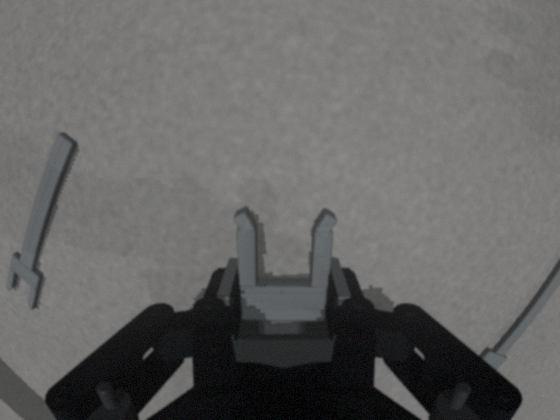

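```bash
python3 -m crank '[{"travel":[0,0,-0.002],"dr":[0,0,0]},{"travel":[0,-0.02,-0.002],"dr":[0,0,0]},{"travel":[0,-0.05,-0.002],"dr":[0,0,0]},{"travel":[0,-0.08,-0.002],"dr":[0,0,0]},{"travel":[0,-0.11,-0.002],"dr":[0,0,0]},{"travel":[0,-0.14,-0.002],"dr":[0,0,0]},{"travel":[0,-0.165,-0.002],"dr":[0,0,0]},{"travel":[0,-0.165,-0.002],"dr":[0,0,0]}]'
python3 - <<'E'
from h import *
plan([0.5352+.145*.067,-0.2992+.145*.9977,0.01],np.radians(-3.85))
i,d=env.get_image('wrist');save(i,'w3.png')
i,d=env.get_image('top');save(cv2.resize(i[150:300,260:480],None,fx=3.5,fy=3.5),'t3.png')
E
```

```text
time: 4.47
eef_pos: [0.5466, -0.1298, 0.0096]
eef_rot: [-3.138, 0.094, -0.0]
contact_force: [0.1, -0.4, -2.0]
finger_gap: 0.0388
t 4.475 pos [ 0.5466 -0.1298  0.0096] yaw_x -3.44 tilt [ 0.     0.002 -1.   ] q7 -0.292 F [ 0.1 -0.4 -2. ] gap 0.0388
travel [-0.0002, 0.0248, -0.0004] dr [-0.002, -0.0002, 0.0071]
```

View pics/w3.png

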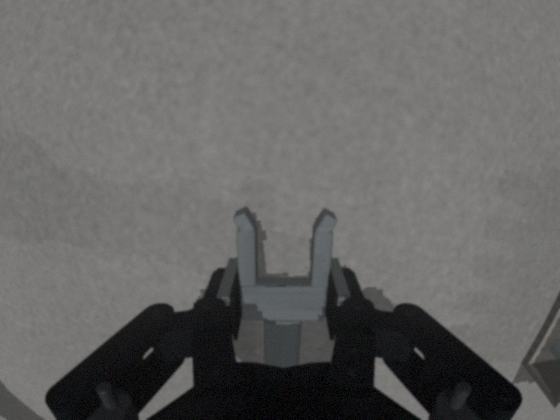

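View pics/t3.png

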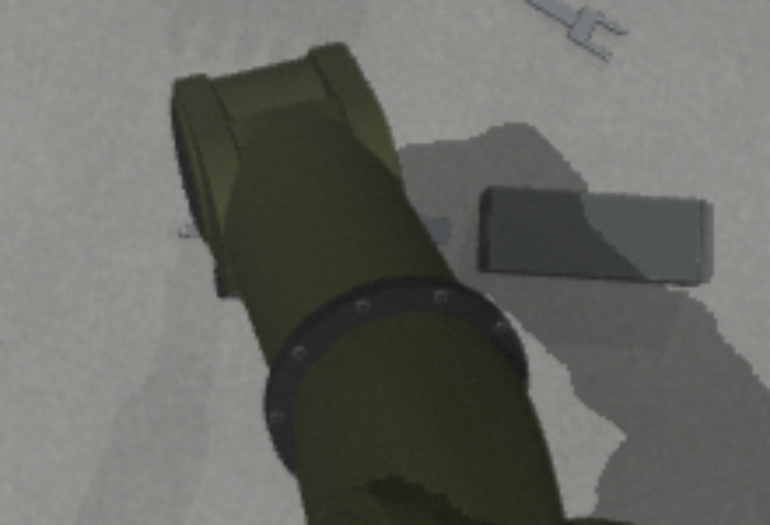

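```bash
python3 - <<'E'
from h import *
plan([0.585,0.085,0.16],np.radians(-9.5))
E
python3 -m crank '[{"travel":[0,0,-0.02],"dr":[0,0,0]},{"travel":[0,-0.01,-0.06],"dr":[0,0,0.02]},{"travel":[0.005,-0.05,-0.11],"dr":[0,0,0.04]},{"travel":[0.012,-0.10,-0.15],"dr":[0,0,0.06]},{"travel":[0.02,-0.15,-0.15],"dr":[0,0,0.09]},{"travel":[0.025,-0.19,-0.15],"dr":[0,0,0.106]},{"travel":[0.0255,-0.2165,-0.15],"dr":[0,0,0.106]},{"travel":[0.0255,-0.2165,-0.15],"dr":[0,0,0.106]}]' 0.03 80
python3 - <<'E'
from h import *
plan([0.585,0.085,0.16],np.radians(-9.5))
c=env.calibration('wrist')
i,d=env.get_image('wrist');save(i,'w4.png');np.savez('/tmp/w4.npz',i=i,d=d,T=c['T'])
P=cloud('wrist',d,c)
for nm,a in dict(plate=(.025,.0345),anvil=(.0375,.0425),nut=(.06,.073)).items():
    m=(P[...,2]>a[0])&(P[...,2]<a[1])&(P[...,1]>.07)&(abs(P[...,0]-.6)<.1)
    q=P[m];print(nm,m.sum(),q[:,2].mean(),cv2.minAreaRect((q[:,:2]*1000).astype(np.float32)))
for n in ['stop_pin','flats','locknut_mid','jaw','stop_base']:
    for q in env.landmark_of('wrist',n):
        zz=dict(stop_pin=.046,flats=.03,locknut_mid=.056,jaw=.165,stop_base=0)[n]
        print(n,np.round(q['at'],1),round(q['score'],2),np.round(px2w('wrist',q['at'][1],q['at'][0],zz,cal=c),4))
E
```

```text
t 4.575 pos [ 0.5462 -0.1334  0.0094] yaw_x -3.67 tilt [-0. -0. -1.] q7 -0.291 F [ 0.2 -0.8 -1.5] gap 0.0385
travel [0.0247, -0.2204, -0.1506] dr [0.0002, 0.0003, 0.1018]
time: 5.58
eef_pos: [0.5857, 0.0826, 0.1593]
eef_rot: [-3.129, 0.264, 0.0]
contact_force: [-0.4, -0.5, -2.4]
finger_gap: 0.038
t 5.575 pos [0.5857 0.0826 0.1593] yaw_x -9.64 tilt [-0.     0.001 -1.   ] q7 -0.623 F [-0.4 -0.5 -2.4] gap 0.038
travel [-0.0011, -0.0023, -0.0007] dr [-0.0011, 0.0004, -0.0025]
plate 22345 0.030008301920226375 ((596.4058227539062, 166.5999755859375), (180.08937072753906, 110.64501953125), 80.49506378173828)
anvil 181 0.03850566928439501 ((586.5774536132812, 164.81695556640625), (154.6396026611328, 9.202434539794922), 73.70099639892578)
nut 2849 0.0680864382358286 ((598.9278564453125, 180.5847930908203), (44.14775848388672, 49.54724884033203), 55.47210693359375)
stop_pin [198.5 258.6] 0.61 [0.5668 0.0897 0.046 ]
flats [199.7 255.6] 0.45 [0.5619 0.0846 0.03  ]
locknut_mid [ 80.9 274.6] 0.95 [0.5962 0.1799 0.056 ]
stop_base [ 83.5 275.6] 0.67 [0.596  0.1818 0.    ]
stop_base [351.8 453. ] 0.51 [ 0.7827 -0.1866  0.    ]
```

View pics/w4.png

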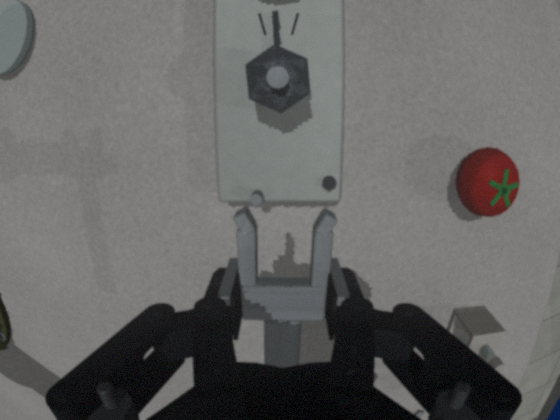

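```bash
cat > head.py <<'E'
from h import *
def head(f,zlo,zhi,r0,r1,c0,c1,yaw):
    w=np.load(f);c=dict(env.calibration('wrist'));c['T']=w['T'];P=cloud('wrist',w['d'],c)
    q=P[r0:r1,c0:c1].reshape(-1,3);q=q[(q[:,2]>zlo)&(q[:,2]<zhi)]
    a=np.radians(yaw);dx=np.array([np.cos(a),np.sin(a)]);dy=np.array([-dx[1],dx[0]])
    X=q[:,:2]@dx;Y=q[:,:2]@dy
    print(len(q),'z',np.median(q[:,2]),'Xmax',X.max(),'Xmin',X.min())
    x1=X.max()
    for lo in np.arange(x1-.06,x1,.004):
        m=(X>=lo)&(X<lo+.004)
        if m.sum()>5:
            y=np.sort(Y[m]);g=np.argmax(np.diff(y))
            print(round(lo+.002-x1,3),m.sum(),np.round([y[0],y[-1],(y[0]+y[-1])/2],4),'gap',np.round([y[g],y[g+1],(y[g]+y[g+1])/2],4),'z',round(np.median(q[m,2]),4))
E
python3 - <<'E'
from head import *
head('/tmp/w4.npz',.165,.2,200,330,225,350,80.4)
a=np.radians(80.4);dx=np.array([np.cos(a),np.sin(a)]);dy=np.array([-dx[1],dx[0]])
s=env.get_state();print('tcp',s['eef_pos'][:2]@dx,s['eef_pos'][:2]@dy,s['eef_pos'])
E
```

```text
8818 z 0.1796675737300578 Xmax 0.2166999019267539 Xmin 0.1558311423784557
-0.058 215 [-0.5725 -0.5547 -0.5636] gap [-0.5643 -0.5639 -0.5641] z 0.1793
-0.054 350 [-0.5833 -0.5446 -0.5639] gap [-0.5527 -0.552  -0.5523] z 0.1793
-0.05 584 [-0.5834 -0.5446 -0.564 ] gap [-0.5643 -0.5639 -0.5641] z 0.1797
-0.046 686 [-0.5848 -0.5434 -0.5641] gap [-0.5439 -0.5434 -0.5437] z 0.1797
-0.042 786 [-0.5849 -0.5429 -0.5639] gap [-0.5648 -0.5643 -0.5646] z 0.1799
-0.038 867 [-0.5847 -0.543  -0.5639] gap [-0.5643 -0.5639 -0.5641] z 0.1798
-0.034 1200 [-0.5951 -0.5416 -0.5683] gap [-0.591  -0.5857 -0.5884] z 0.1786
-0.03 1278 [-0.5947 -0.5366 -0.5657] gap [-0.576  -0.5522 -0.5641] z 0.1832
-0.026 587 [-0.5898 -0.5385 -0.5642] gap [-0.5759 -0.5523 -0.5641] z 0.1798
-0.022 347 [-0.5844 -0.5441 -0.5642] gap [-0.5761 -0.5525 -0.5643] z 0.1797
-0.018 361 [-0.5843 -0.5445 -0.5644] gap [-0.5761 -0.5526 -0.5643] z 0.1797
-0.014 361 [-0.5844 -0.5446 -0.5645] gap [-0.5764 -0.5527 -0.5646] z 0.1797
-0.01 382 [-0.5842 -0.5445 -0.5644] gap [-0.5766 -0.5528 -0.5647] z 0.1796
-0.006 402 [-0.5856 -0.5445 -0.5651] gap [-0.5773 -0.5524 -0.5648] z 0.1795
-0.002 410 [-0.5859 -0.5437 -0.5648] gap [-0.5792 -0.5509 -0.5651] z 0.1784
tcp 0.1753701730988816 -0.5645263608513663 [0.58586702 0.07876894 0.15919183]
```

Run:
```python
from h import *
plan([0.576,0.00,0.03],np.radians(-9.5))
```

```text
t 5.875 pos [0.5859 0.0788 0.1592] yaw_x -9.94 tilt [-0.    -0.001 -1.   ] q7 -0.622 F [-0.6  1.1 -1.3] gap 0.0383
travel [0.0039, 0.0792, 0.1293] dr [0.0008, 0.0002, -0.0076]
```

```bash
python3 -m crank '[{"travel":[0.002,0.03,0.02],"dr":[0,0,0]},{"travel":[0.004,0.07,0.06],"dr":[0,0,0]},{"travel":[0.004,0.08,0.11],"dr":[0,0,0]},{"travel":[0.004,0.08,0.14],"dr":[0,0,0]},{"travel":[0.004,0.08,0.152],"dr":[0,0,0]},{"travel":[0.004,0.08,0.159],"dr":[0,0,0]},{"travel":[0.004,0.08,0.159],"dr":[0,0,0]}]'
python3 - <<'E'
from h import *
plan([0.576,0.00,0.0],np.radians(-9.5))
E
```

```text
time: 6.75
eef_pos: [0.5767, 0.0012, 0.0009]
eef_rot: [-3.13, 0.268, -0.002]
contact_force: [0.1, 0.1, -1.0]
finger_gap: 0.0384
t 6.75 pos [0.5767 0.0012 0.0009] yaw_x -9.79 tilt [ 0.001  0.    -1.   ] q7 -0.612 F [ 0.1  0.1 -1. ] gap 0.0384
travel [-0.0005, 0.0013, 0.0009] dr [-0.0002, -0.001, -0.005]
```

```bash
python3 -m crank '[{"travel":[0,0,0.001],"dr":[0,0,0]},{"travel":[0,0,0.002],"dr":[0,0,0]},{"travel":[0,0,0.003],"dr":[0,0,0]}]'
python3 - <<'E'
from h import *
plan([0.576,0.00,0.0],np.radians(-9.5))
i,d=env.get_image('side');save(cv2.resize(i[180:330,180:400],None,fx=3.5,fy=3.5),'s5.png')
E
```

```text
time: 7.12
eef_pos: [0.5768, 0.0011, -0.0011]
eef_rot: [3.13, -0.268, 0.003]
contact_force: [-5.0, -0.6, 20.0]
finger_gap: 0.0383
t 7.125 pos [ 0.5768  0.0011 -0.0011] yaw_x -9.8 tilt [ 0.002 -0.    -1.   ] q7 -0.615 F [-5.  -0.6 20. ] gap 0.0383
travel [-0.0006, 0.0012, -0.0011] dr [0.0002, -0.0018, -0.0053]
```

View pics/s5.png

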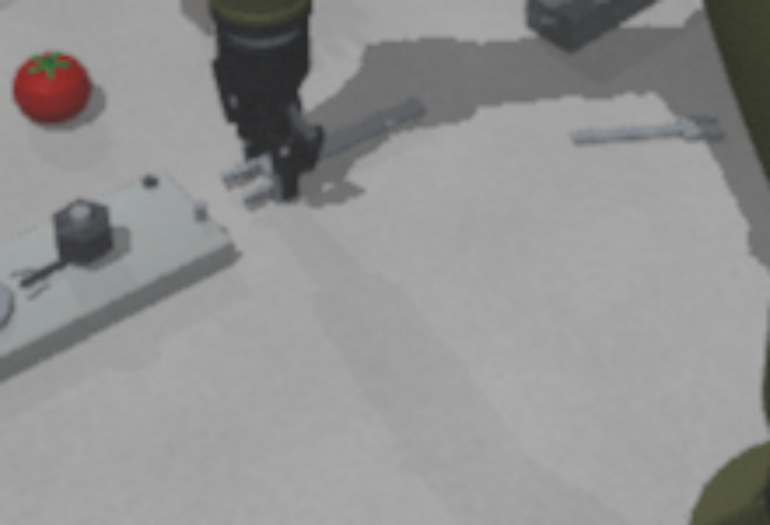

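```bash
python3 -m crank '[{"travel":[0,0,-0.002],"dr":[0,0,0]},{"travel":[0,0,-0.002],"dr":[0,0,0]}]' 0.03 20; python3 -m crank '[{"travel":[0,0,0],"dr":[0,0,0]},{"travel":[0,0,0],"dr":[0,0,0]},{"travel":[0,0,0],"dr":[0,0,0]}]' 0.06;  python3 - <<'E'
from h import *
plan([0.576,0.00,0.0],np.radians(-9.5))
c=env.calibration('wrist')
i,d=env.get_image('wrist');save(i,'w6.png');np.savez('/tmp/w6.npz',i=i,d=d,T=c['T'])
i,d=env.get_image('side');save(cv2.resize(i[180:330,180:400],None,fx=3.5,fy=3.5),'s6.png')
from head import *
head('/tmp/w6.npz',.003,.02,190,340,225,350,80.2)
E
```

```text
time: 7.42
eef_pos: [0.5764, 0.001, -0.0005]
eef_rot: [-3.13, 0.268, -0.001]
contact_force: [0.3, 0.3, -0.9]
finger_gap: 0.0383
time: 7.8
eef_pos: [0.5762, 0.0011, -0.0007]
eef_rot: [-3.13, 0.268, 0.0]
contact_force: [0.1, 0.2, 0.5]
finger_gap: 0.0594
t 7.8 pos [ 0.5762  0.0011 -0.0007] yaw_x -9.8 tilt [-0.  0. -1.] q7 -0.613 F [0.1 0.2 0.5] gap 0.0594
travel [-0.0, 0.0011, -0.0007] dr [-0.0, 0.0, -0.0052]
6965 z 0.009801540588370544 Xmax 0.13672601313324143 Xmin 0.060884812146596766
-0.058 236 [-0.5759 -0.5582 -0.5671] gap [-0.5683 -0.5678 -0.5681] z 0.0099
-0.054 348 [-0.5868 -0.548  -0.5674] gap [-0.5486 -0.548  -0.5483] z 0.0095
-0.05 546 [-0.5984 -0.5475 -0.5729] gap [-0.5975 -0.5866 -0.5921] z 0.0099
-0.046 621 [-0.5984 -0.5478 -0.5731] gap [-0.5976 -0.5875 -0.5925] z 0.0099
-0.042 621 [-0.5983 -0.548  -0.5732] gap [-0.5976 -0.5876 -0.5926] z 0.01
-0.038 673 [-0.5983 -0.5483 -0.5733] gap [-0.5976 -0.5875 -0.5925] z 0.0099
-0.034 721 [-0.5983 -0.5477 -0.573 ] gap [-0.5976 -0.5876 -0.5926] z 0.009
-0.03 317 [-0.5985 -0.5478 -0.5732] gap [-0.5797 -0.556  -0.5678] z 0.0099
-0.026 295 [-0.5986 -0.5481 -0.5734] gap [-0.5797 -0.5562 -0.5679] z 0.01
-0.022 303 [-0.5879 -0.5483 -0.5681] gap [-0.58   -0.5563 -0.5682] z 0.0099
-0.018 306 [-0.5883 -0.5484 -0.5683] gap [-0.5804 -0.5565 -0.5685] z 0.0099
-0.014 306 [-0.5884 -0.5487 -0.5685] gap [-0.5805 -0.5566 -0.5686] z 0.0098
-0.01 335 [-0.5882 -0.5488 -0.5685] gap [-0.5806 -0.5567 -0.5687] z 0.0097
-0.006 319 [-0.5897 -0.5488 -0.5692] gap [-0.5813 -0.5566 -0.5689] z 0.0098
-0.002 292 [-0.5897 -0.5476 -0.5686] gap [-0.5834 -0.5549 -0.5692] z 0.0091
```

View pics/w6.png

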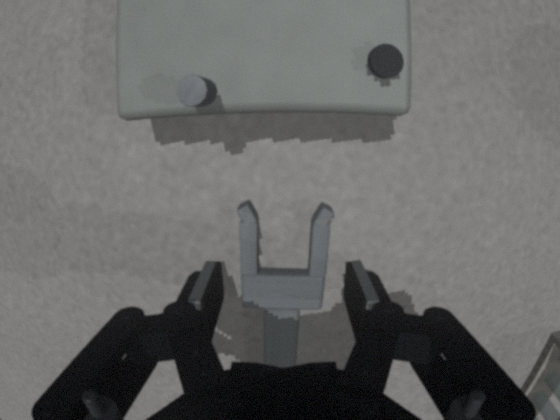

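View pics/s6.png

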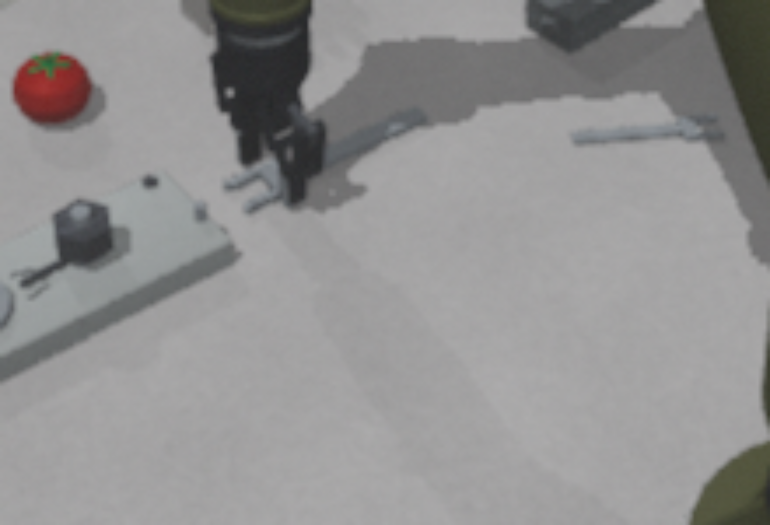

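Run:
```python
from head import *
w=np.load('/tmp/w6.npz');c=dict(env.calibration('wrist'));c['T']=w['T'];P=cloud('wrist',w['d'],c)
m=(P[...,2]>.026)&(P[...,2]<.034)&(P[...,1]>.05)
q=P[m];print(m.sum(),cv2.minAreaRect((q[:,:2]*1000).astype(np.float32)))
# near edge of plate line fit: per column last row
pts=[]
for col in range(130,405,3):
    r=np.nonzero(m[:,col])[0]
    if len(r) : pts.append(P[r.max(),col,:2])
pts=np.array(pts);l=cv2.fitLine((pts*1000).astype(np.float32),cv2.DIST_HUBER,0,.01,.01).ravel();print('edge angle',np.degrees(np.arctan2(l[1],l[0])),l)
# handle/prong gap midline fit
q=P[195:345,225:350].reshape(-1,3)
q=q[(q[:,2]>.006)&(q[:,2]<.0125)&(q[:,1]>.105-.04)]
print(len(q))
g=P[...,2]
for z in [0]:
    lines=[]
    for row in range(205,265,4):
        cols=np.nonzero((g[row,225:350]>.006)&(g[row,225:350]<.0125))[0]+225
        if len(cols)>4: lines.append((P[row,cols.min(),:2]+P[row,cols.max(),:2])/2)
    for row in range(318,350,4):
        cols=np.nonzero((g[row,255:310]>.006)&(g[row,255:310]<.0125))[0]+255
        if len(cols)>4: lines.append((P[row,cols.min(),:2]+P[row,cols.max(),:2])/2)
    lines=np.array(lines);print(np.round(lines,4).tolist());l=cv2.fitLine((lines*1000).astype(np.float32),cv2.DIST_HUBER,0,.01,.01).ravel();print(np.degrees(np.arctan2(l[1],l[0])))
```

```text
32112 ((585.3412475585938, 101.41905212402344), (47.892539978027344, 110.15168762207031), 80.1590347290039)
edge angle -9.512253 [ 9.8625028e-01 -1.6525851e-01  5.8357983e+02  7.7886055e+01]
0
[[0.5822, 0.0367], [0.5831, 0.0354], [0.5833, 0.034], [0.5829, 0.0319], [0.582, 0.0304], [0.5821, 0.0287], [0.5816, 0.0263], [0.5811, 0.0247], [0.5806, 0.0229], [0.5803, 0.0209], [0.5799, 0.0191], [0.5794, 0.0174], [0.5791, 0.0152], [0.5786, 0.0133], [0.5836, 0.0099], [0.5715, -0.0211], [0.5709, -0.0245], [0.5705, -0.0274], [0.5699, -0.0292], [0.5692, -0.0325], [0.5688, -0.0351], [0.5683, -0.0384], [0.5676, -0.0404]]
78.4024
```

```bash
python3 -m crank '[{"travel":[0,0,-0.0025],"dr":[0,0,0.031]},{"travel":[0,0,-0.0025],"dr":[0,0,0.031]}]'; python3 -m crank '[{"travel":[0,0,0],"dr":[0,0,0]},{"travel":[0,0,0],"dr":[0,0,0]},{"travel":[0,0,0],"dr":[0,0,0]},{"travel":[0,0,0],"dr":[0,0,0]}]' 0.03 90;  python3 - <<'E'
from h import *
plan([0.576,0.00,0.0],np.radians(-11.6))
E
```

```text
time: 8.15
eef_pos: [0.5764, 0.0011, 0.0021]
eef_rot: [-3.125, 0.318, -0.001]
contact_force: [0.0, -0.6, 0.4]
finger_gap: 0.0602
time: 8.65
eef_pos: [0.5762, 0.0011, 0.0025]
eef_rot: [3.125, -0.317, 0.001]
contact_force: [-1.5, -1.1, 7.7]
finger_gap: 0.0367
t 8.65 pos [0.5762 0.0011 0.0025] yaw_x -11.57 tilt [ 0. -0. -1.] q7 -0.633 F [-1.5 -1.1  7.7] gap 0.0367
travel [0.0, 0.0011, 0.0025] dr [0.0002, -0.0004, 0.0005]
```

```bash
python3 - <<'E'
from h import *
plan([0.5874,0.1131,0.11],np.radians(-9.5))
E
python3 -m crank '[{"travel":[0,0,-0.015],"dr":[0,0,0]},{"travel":[0,0,-0.06],"dr":[0,0,-0.01]},{"travel":[0,-0.01,-0.107],"dr":[0,0,-0.02]},{"travel":[-0.003,-0.05,-0.107],"dr":[0,0,-0.036]},{"travel":[-0.008,-0.09,-0.107],"dr":[0,0,-0.036]},{"travel":[-0.0115,-0.112,-0.107],"dr":[0,0,-0.036]},{"travel":[-0.0115,-0.112,-0.107],"dr":[0,0,-0.036]},{"travel":[-0.0115,-0.112,-0.107],"dr":[0,0,-0.036]}]'
python3 - <<'E'
from h import *
plan([0.5874,0.1131,0.11],np.radians(-9.5))
c=env.calibration('wrist')
i,d=env.get_image('wrist');save(i,'w7.png');np.savez('/tmp/w7.npz',i=i,d=d,T=c['T'])
P=cloud('wrist',d,c)
for nm,a in dict(plate=(.025,.0345),nut=(.062,.073),stemtop=(.074,.082)).items():
    m=(P[...,2]>a[0])&(P[...,2]<a[1])&(P[...,1]>.07)&(abs(P[...,0]-.6)<.1)
    q=P[m];print(nm,m.sum(),q[:,2].mean(),cv2.minAreaRect((q[:,:2]*1000).astype(np.float32)))
from head import *
head('/tmp/w7.npz',.11,.128,190,340,225,350,80.5)
E
```

```text
t 8.65 pos [0.5762 0.0011 0.0025] yaw_x -11.57 tilt [ 0. -0. -1.] q7 -0.633 F [-1.5 -1.1  7.7] gap 0.0367
travel [-0.0115, -0.112, -0.1075] dr [0.0002, -0.0004, -0.0362]
time: 9.65
eef_pos: [0.5873, 0.1118, 0.1089]
eef_rot: [3.13, -0.261, -0.0]
contact_force: [0.6, -0.6, -2.1]
finger_gap: 0.0367
t 9.65 pos [0.5873 0.1118 0.1089] yaw_x -9.55 tilt [-0.    -0.001 -1.   ] q7 -0.701 F [ 0.6 -0.6 -2.1] gap 0.0367
travel [-0.0001, -0.0013, -0.0011] dr [0.0011, 0.0002, -0.0009]
plate 30851 0.030002481765660043 ((597.4659423828125, 173.0546875), (190.6170654296875, 110.53572082519531), 80.40119171142578)
nut 4587 0.06804665071129502 ((598.6679077148438, 180.59983825683594), (49.907352447509766, 44.3254508972168), 86.09208679199219)
stemtop 660 0.07796069300763006 ((598.4571533203125, 180.64085388183594), (15.223310470581055, 15.006633758544922), 65.59593963623047)
7108 z 0.11625367566625275 Xmax 0.24449102441351023 Xmin 0.16608032951887283
-0.058 218 [-0.5697 -0.5522 -0.561 ] gap [-0.562  -0.5615 -0.5617] z 0.1161
-0.054 311 [-0.5796 -0.5423 -0.5609] gap [-0.5469 -0.5464 -0.5466] z 0.1159
-0.
[... 277 characters left out ...]
561  -0.5612] z 0.1164
-0.034 736 [-0.5921 -0.5335 -0.5628] gap [-0.5425 -0.5344 -0.5384] z 0.1156
-0.03 481 [-0.5917 -0.5334 -0.5626] gap [-0.5728 -0.5491 -0.5609] z 0.1171
-0.026 527 [-0.5861 -0.5363 -0.5612] gap [-0.5728 -0.5492 -0.561 ] z 0.117
-0.022 282 [-0.581 -0.541 -0.561] gap [-0.5732 -0.5492 -0.5612] z 0.1163
-0.018 288 [-0.5809 -0.5413 -0.5611] gap [-0.5732 -0.5492 -0.5612] z 0.1164
-0.014 288 [-0.5806 -0.541  -0.5608] gap [-0.5732 -0.5493 -0.5612] z 0.1164
-0.01 317 [-0.581  -0.5412 -0.5611] gap [-0.5732 -0.5493 -0.5612] z 0.1164
-0.006 307 [-0.582  -0.5412 -0.5616] gap [-0.5737 -0.549  -0.5614] z 0.1163
-0.002 304 [-0.5821 -0.5402 -0.5611] gap [-0.5755 -0.5473 -0.5614] z 0.1157
```

View pics/w7.png

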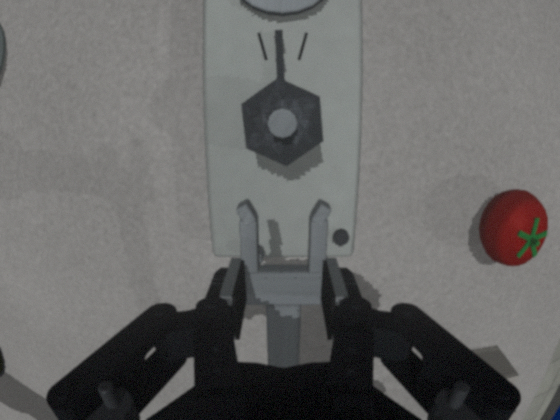

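```bash
python3 -m crank '[{"travel":[-0.0004,0,0.03],"dr":[0,0,0]},{"travel":[-0.0004,0,0.055],"dr":[0,0,0]},{"travel":[-0.0004,0,0.066],"dr":[0,0,0]},{"travel":[-0.0004,0,0.072],"dr":[0,0,0]},{"travel":[-0.0004,0,0.0745],"dr":[0,0,0]},{"travel":[-0.0004,0,0.0755],"dr":[0,0,0]},{"travel":[-0.0004,0,0.0755],"dr":[0,0,0]}]'
python3 - <<'E'
from h import *
plan([0.5874,0.1131,0.033],np.radians(-9.5))
i,d=env.get_image('side');save(cv2.resize(i[180:330,130:350],None,fx=3.5,fy=3.5),'s8.png')
E
```

```text
time: 10.58
eef_pos: [0.5873, 0.1132, 0.0338]
eef_rot: [-3.131, 0.26, -0.001]
contact_force: [0.7, 0.7, -1.6]
finger_gap: 0.0368
t 10.575 pos [0.5873 0.1132 0.0338] yaw_x -9.51 tilt [ 0.001  0.    -1.   ] q7 -0.755 F [ 0.7  0.7 -1.6] gap 0.0368
travel [0.0001, 0.0001, 0.0008] dr [-0.0003, -0.0008, -0.0002]
```

View pics/s8.png

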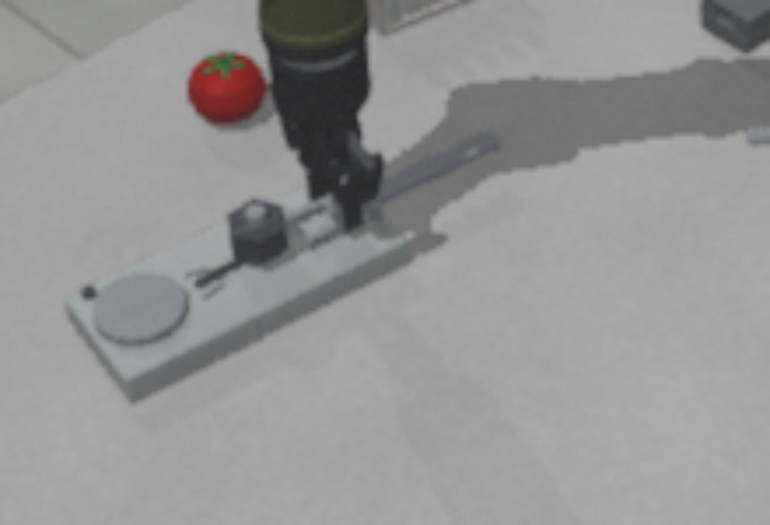

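```bash
python3 -m crank '[{"travel":[0,-0.005,0],"dr":[0,0,0]},{"travel":[0,-0.01,0],"dr":[0,0,0]},{"travel":[0,-0.014,0],"dr":[0,0,0]},{"travel":[0,-0.015,0.0005],"dr":[0,0,0]},{"travel":[0,-0.015,0.0015],"dr":[0,0,0]},{"travel":[0,-0.015,0.0015],"dr":[0,0,0]}]'
python3 - <<'E'
from h import *
plan([0.5874,0.1131,0.033],np.radians(-9.5))
c=env.calibration('wrist')
i,d=env.get_image('wrist');save(i,'w9.png');np.savez('/tmp/w9.npz',i=i,d=d,T=c['T'])
E
```

```text
time: 11.38
eef_pos: [0.5896, 0.1286, 0.0325]
eef_rot: [-3.13, 0.26, -0.001]
contact_force: [-1.8, 1.4, 5.0]
finger_gap: 0.0368
t 11.375 pos [0.5896 0.1286 0.0325] yaw_x -9.49 tilt [ 0.001  0.001 -1.   ] q7 -0.775 F [-1.8  1.4  5. ] gap 0.0368
travel [0.0004, 0.0157, -0.0005] dr [-0.0009, -0.0006, 0.0002]
```

View pics/w9.png

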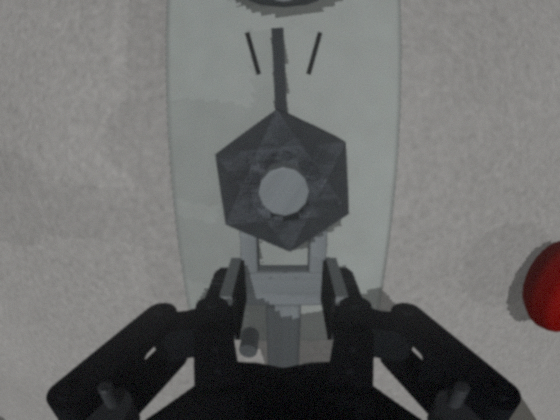

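```bash
python3 -m crank '[{"travel":[0,0,0],"dr":[0,0,0]},{"travel":[0,0,0],"dr":[0,0,0]},{"travel":[0,0,-0.01],"dr":[0,0,0]},{"travel":[0,0,-0.05],"dr":[0,0,0]},{"travel":[0,0.05,-0.10],"dr":[0,0,0]},{"travel":[0,0.11,-0.11],"dr":[0,0,0]},{"travel":[0,0.122,-0.11],"dr":[0,0,0]},{"travel":[0,0.122,-0.11],"dr":[0,0,0]}]' 0.055
python3 - <<'E'
from h import *
plan([0.5695,0.0088,0.016],np.radians(-9.5))
c=env.calibration('wrist')
i,d=env.get_image('wrist');save(i,'w10.png');np.savez('/tmp/w10.npz',i=i,d=d,T=c['T'])
P=cloud('wrist',d,c)
m=(P[...,2]>.036)&(P[...,2]<.0425)&(P[...,1]<.17)
m[:150]=0
q=P[m];print(m.sum(),cv2.minAreaRect((q[:,:2]*1000).astype(np.float32)))
a=np.radians(80.5);dx=np.array([np.cos(a),np.sin(a)]);dy=np.array([-dx[1],dx[0]]);O=np.array([.5987,.1806])
for y in np.arange(-.02,.15,.01):
    t=q[abs(q[:,1]-y)<.002]
    if len(t)>3: print(round(y,3),len(t),np.round([t[:,0].min(),t[:,0].max(),(t[:,0].min()+t[:,0].max())/2],4),round(np.median(t[:,2]),4))
E
```

```text
time: 12.42
eef_pos: [0.5693, 0.0062, 0.1422]
eef_rot: [3.13, -0.265, 0.001]
contact_force: [-0.6, 0.2, -0.4]
finger_gap: 0.0551
t 12.425 pos [0.5693 0.0062 0.1422] yaw_x -9.68 tilt [ 0. -0. -1.] q7 -0.515 F [-0.6  0.2 -0.4] gap 0.0551
travel [-0.0003, -0.0026, 0.1262] dr [0.0002, -0.0005, -0.0032]
2319 ((673.671630859375, -60.145294189453125), (79.61674499511719, 301.21124267578125), 55.28362274169922)
-0.02 97 [0.5557 0.5736 0.5647] 0.0398
-0.01 97 [0.5574 0.5753 0.5663] 0.0396
0.0 107 [0.5592 0.5777 0.5684] 0.0398
0.01 111 [0.5611 0.5793 0.5702] 0.0397
0.02 116 [0.5629 0.5808 0.5719] 0.0398
0.03 118 [0.5647 0.5826 0.5737] 0.04
0.04 121 [0.5661 0.5842 0.5751] 0.0401
0.05 94 [0.5674 0.5854 0.5764] 0.0399
```

View pics/w10.png

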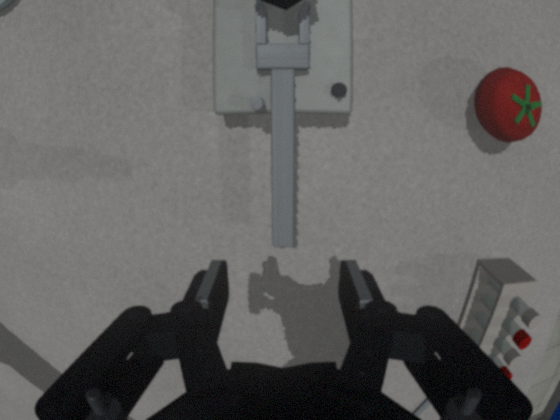

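```bash
python3 -m crank '[{"travel":[0.0005,0,0.05],"dr":[0,0,0]},{"travel":[0.0005,0,0.09],"dr":[0,0,0]},{"travel":[0.0005,0,0.115],"dr":[0,0,0]},{"travel":[0.0005,0,0.125],"dr":[0,0,0]},{"travel":[0.0005,0,0.125],"dr":[0,0,0]}]' 0.04; python3 -m crank '[{"travel":[0,0,0],"dr":[0,0,0]},{"travel":[0,0,0],"dr":[0,0,0]},{"travel":[0,0,0],"dr":[0,0,0]},{"travel":[0,0,0],"dr":[0,0,0]}]' 0.008 40;  python3 - <<'E'
from h import *
plan([0.57,0.0088,0.0165],np.radians(-9.5))
i,d=env.get_image('side');save(cv2.resize(i[180:330,130:350],None,fx=3.5,fy=3.5),'s11.png')
c=env.calibration('wrist')
i,d=env.get_image('wrist');save(i,'w11.png');np.savez('/tmp/w11.npz',i=i,d=d,T=c['T'])
P=cloud('wrist',d,c)
m=(P[...,2]>.033)&(P[...,2]<.055)&(P[...,1]<.17)
q=P[m]
for y in np.arange(0,.16,.01):
    t=q[(abs(q[:,1]-y)<.002)&(abs(q[:,0]-(.57+(y-.009)*.167))<.008)]
    if len(t)>3: print(round(y,3),len(t),np.round([t[:,0].min(),t[:,0].max(),(t[:,0].min()+t[:,0].max())/2],4),round(np.median(t[:,2]),4))
E
```

```text
time: 13.1
eef_pos: [0.5697, 0.0092, 0.0164]
eef_rot: [-3.13, 0.257, 0.002]
contact_force: [-0.0, 0.7, 0.7]
finger_gap: 0.0399
time: 13.6
eef_pos: [0.5705, 0.0079, 0.0174]
eef_rot: [-3.13, 0.26, -0.002]
contact_force: [1.1, 1.5, 2.3]
finger_gap: 0.0173
t 13.6 pos [0.5705 0.0079 0.0174] yaw_x -9.51 tilt [ 0.002  0.001 -1.   ] q7 -0.614 F [1.1 1.5 2.3] gap 0.0173
travel [-0.0006, -0.0008, 0.0009] dr [-0.0009, -0.0015, -0.0002]
0.0 272 [0.5605 0.5765 0.5685] 0.0391
0.01 284 [0.5622 0.5781 0.5701] 0.0393
0.02 320 [0.5639 0.5798 0.5718] 0.0394
0.03 344 [0.5655 0.5815 0.5735] 0.0395
0.04 366 [0.5672 0.5831 0.5752] 0.0395
0.05 399 [0.5689 0.5848 0.5768] 0.0396
0.06 436 [0.5706 0.5865 0.5785] 0.0398
0.07 457 [0.5722 0.5882 0.5802] 0.0398
0.08 470 [0.5739 0.5898 0.5818] 0.04
0.09 475 [0.5755 0.5915 0.5835] 0.0401
0.1 468 [0.5772 0.5932 0.5852] 0.0402
0.11 440 [0.5789 0.5949 0.5869] 0.0401
0.12 444 [0.5805 0.5965 0.5885] 0.0404
```

View pics/s11.png

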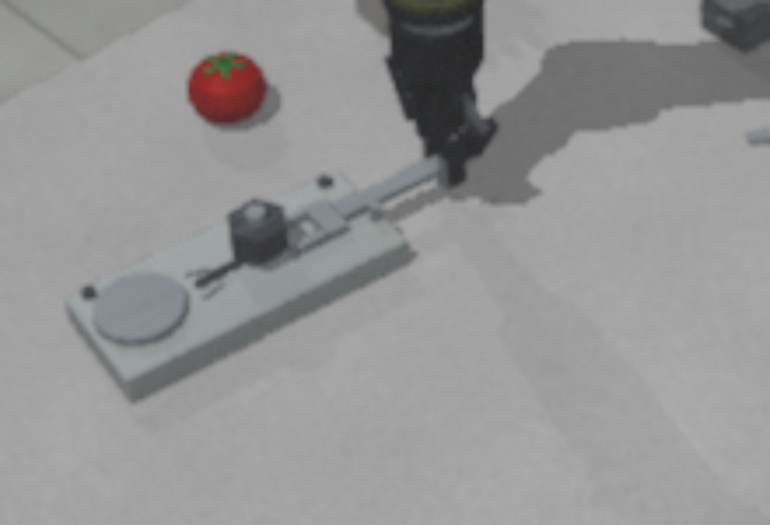

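View pics/w11.png

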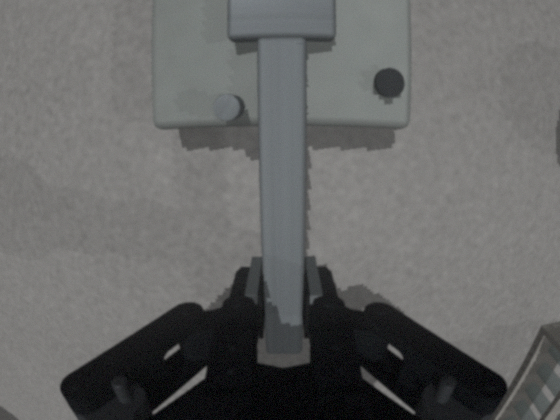

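```bash
python3 -m crank '[{"travel":[0,-0.006,0],"dr":[0,0,0]},{"travel":[0,-0.013,0],"dr":[0,0,0]},{"travel":[0,-0.018,0],"dr":[0,0,0]},{"travel":[0,-0.022,0],"dr":[0,0,0]},{"travel":[0,-0.026,0],"dr":[0,0,0]},{"travel":[0,-0.030,0],"dr":[0,0,0]},{"travel":[0,-0.030,0],"dr":[0,0,0]}]';  python3 - <<'E'
from h import *
plan([0.5764,0.0445,0.0175],np.radians(-9.5))
i,d=env.get_image('side');save(cv2.resize(i[180:330,130:350],None,fx=3.5,fy=3.5),'s12.png')
c=env.calibration('wrist')
i,d=env.get_image('wrist');save(i,'w12.png')
i,d=env.get_image('top');save(cv2.resize(i[140:230,130:270],None,fx=5,fy=5,interpolation=cv2.INTER_CUBIC),'t12.png')
E
```

```text
time: 14.58
eef_pos: [0.5749, 0.036, 0.0172]
eef_rot: [3.129, -0.262, 0.0]
contact_force: [-0.3, -5.4, 8.6]
finger_gap: 0.0173
t 14.575 pos [0.5749 0.036  0.0172] yaw_x -9.56 tilt [ 0.    -0.002 -1.   ] q7 -0.657 F [-0.3 -5.4  8.6] gap 0.0173
travel [0.0001, -0.0086, -0.0003] dr [0.002, -0.0004, -0.001]
```

View pics/s12.png

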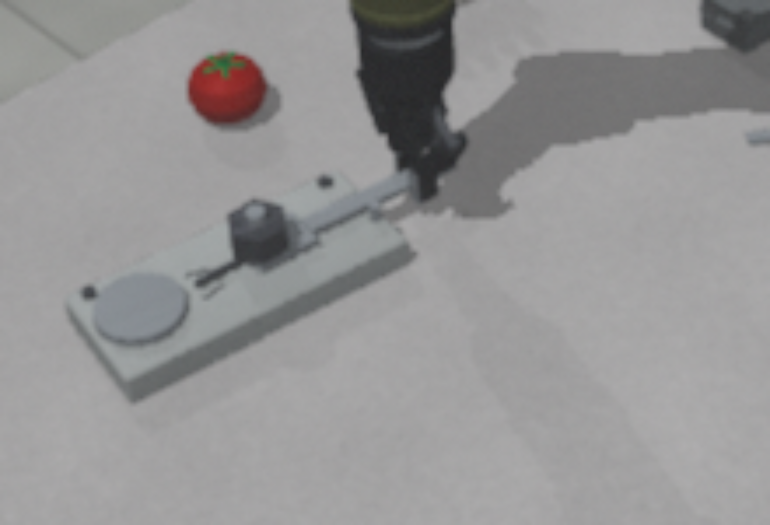

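View pics/t12.png

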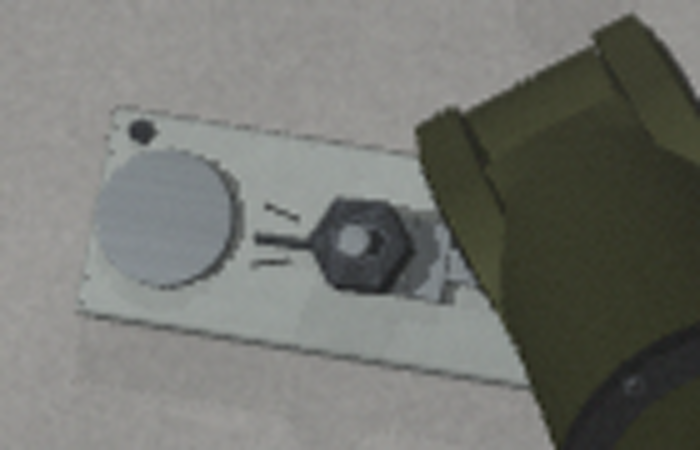

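```bash
python3 -m crank '[{"travel":[0,-0.002,-0.0005],"dr":[0,0,0]},{"travel":[0,-0.004,-0.0005],"dr":[0,0,0]},{"travel":[0,-0.006,-0.0005],"dr":[0,0,0]},{"travel":[0,-0.007,-0.0005],"dr":[0,0,0]},{"travel":[0,-0.007,-0.0005],"dr":[0,0,0]}]';  python3 - <<'E'
from h import *
plan([0.5764,0.0445,0.0175],np.radians(-9.5))
i,d=env.get_image('top');save(cv2.resize(i[140:230,130:270],None,fx=5,fy=5,interpolation=cv2.INTER_CUBIC),'t13.png')
c=env.calibration('wrist')
i,d=env.get_image('wrist');save(i,'w13.png');np.savez('/tmp/w13.npz',i=i,d=d,T=c['T'])
P=cloud('wrist',d,c)
m=(P[...,2]>.033)&(P[...,2]<.055)&(P[...,1]<.2)
q=P[m]
for y in np.arange(.03,.19,.01):
    t=q[(abs(q[:,1]-y)<.002)&(abs(q[:,0]-(.57+(y-.009)*.167))<.012)]
    if len(t)>3: print(round(y,3),len(t),np.round([t[:,0].min(),t[:,0].max(),(t[:,0].min()+t[:,0].max())/2],4),round(np.median(t[:,2]),4))
E
```

```text
time: 15.35
eef_pos: [0.5759, 0.0426, 0.0176]
eef_rot: [3.128, -0.262, -0.0]
contact_force: [-0.9, -5.6, 8.5]
finger_gap: 0.0172
t 15.35 pos [0.5759 0.0426 0.0176] yaw_x -9.57 tilt [-0.    -0.002 -1.   ] q7 -0.666 F [-0.9 -5.6  8.5] gap 0.0172
travel [0.0002, -0.002, 0.0001] dr [0.0024, -0.0001, -0.0013]
0.03 292 [0.5636 0.5844 0.574 ] 0.0395
0.04 373 [0.5654 0.5863 0.5759] 0.0396
0.05 594 [0.5659 0.5888 0.5774] 0.04
0.06 372 [0.5696 0.5882 0.5789] 0.0397
0.07 403 [0.5713 0.59   0.5807] 0.0397
0.08 439 [0.5733 0.5915 0.5824] 0.0398
0.09 465 [0.5748 0.593  0.5839] 0.04
0.1 501 [0.5763 0.5945 0.5854] 0.0401
0.11 521 [0.5777 0.5961 0.5869] 0.0401
0.12 535 [0.5796 0.5981 0.5889] 0.0403
0.13 543 [0.5808 0.5993 0.5901] 0.0404
0.14 537 [0.5827 0.6014 0.5921] 0.0405
0.15 695 [0.5816 0.6055 0.5935] 0.0406
0.16 279 [0.5833 0.6071 0.5952] 0.0408
```

View pics/w13.png

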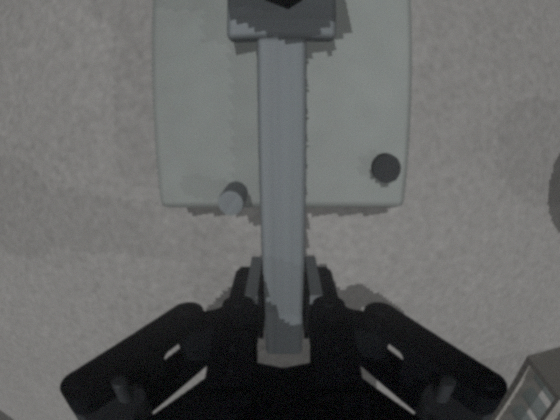

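View pics/t13.png

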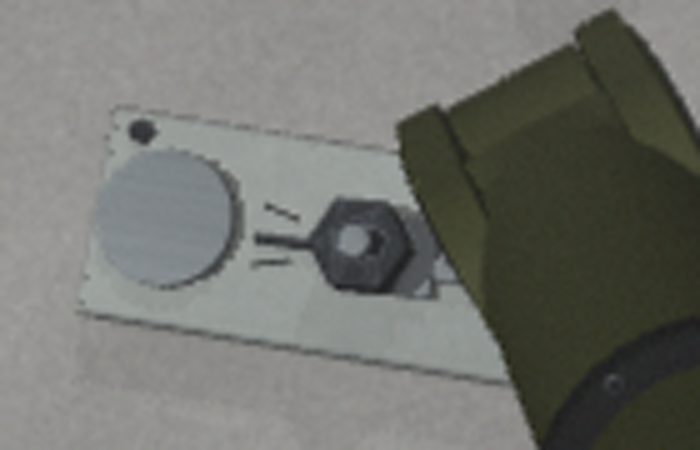

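```bash
python3 -m crank '[{"travel":[0,-0.0015,0],"dr":[0,0,0]},{"travel":[0,-0.003,0],"dr":[0,0,0]},{"travel":[0,-0.003,0],"dr":[0,0,0]},{"travel":[0,-0.003,0],"dr":[0,0,0]}]';  python3 - <<'E'
from h import *
plan([0.5764,0.0445,0.0175],np.radians(-9.5))
c=env.calibration('wrist')
i,d=env.get_image('wrist');save(i,'w14.png')
dx=np.array([.16505,.98629]);O=np.array([.5987,.1806])
g=i.astype(int).sum(2)
P=cloud('wrist',d,c)
for col in (238,245,320,328):
    z=P[:80,col,2];r=np.nonzero(np.abs(z-.04)<.005)[0]
    if len(r): p=P[r.max(),col];print(col,r.max(),np.round(p,4),'casting x',round((p[:2]-O)@dx,4))
E
```

```text
time: 15.95
eef_pos: [0.5764, 0.0453, 0.0176]
eef_rot: [3.128, -0.262, -0.0]
contact_force: [-1.3, -6.5, 7.1]
finger_gap: 0.0171
t 15.95 pos [0.5764 0.0453 0.0176] yaw_x -9.59 tilt [-0.    -0.002 -1.   ] q7 -0.67 F [-1.3 -6.5  7.1] gap 0.0171
travel [0.0002, 0.0008, 0.0001] dr [0.0025, -0.0001, -0.0015]
238 41 [0.5774 0.1511 0.0359] casting x -0.0326
245 39 [0.5804 0.1507 0.0387] casting x -0.0325
320 40 [0.6077 0.1462 0.0361] casting x -0.0324
328 41 [0.6106 0.1454 0.0366] casting x -0.0328
```

```bash
python3 -m crank '[{"travel":[0,-0.0015,0],"dr":[0,0,0]},{"travel":[0,-0.0015,0],"dr":[0,0,0]},{"travel":[0,-0.0015,0],"dr":[0,0,0]}]';  python3 - <<'E'
from h import *
plan([0.5764,0.0445,0.0175],np.radians(-9.5))
c=env.calibration('wrist')
i,d=env.get_image('wrist')
dx=np.array([.16505,.98629]);O=np.array([.5987,.1806])
P=cloud('wrist',d,c)
for col in (238,245,320,328):
    z=P[:80,col,2];r=np.nonzero(np.abs(z-.04)<.005)[0]
    if len(r): p=P[r.max(),col];print(col,r.max(),np.round(p,4),'casting x',round((p[:2]-O)@dx,4))
E
```

```text
time: 16.38
eef_pos: [0.5763, 0.0454, 0.0176]
eef_rot: [3.126, -0.264, -0.001]
contact_force: [-2.6, -8.7, 8.6]
finger_gap: 0.0167
t 16.375 pos [0.5763 0.0454 0.0176] yaw_x -9.64 tilt [-0.001 -0.004 -1.   ] q7 -0.672 F [-2.6 -8.7  8.6] gap 0.0167
travel [0.0002, 0.0009, 0.0001] dr [0.0043, 0.0003, -0.0024]
238 41 [0.5775 0.1513 0.0351] casting x -0.0324
245 39 [0.5805 0.1509 0.0383] casting x -0.0323
320 39 [0.6077 0.1464 0.0373] casting x -0.0322
328 41 [0.6108 0.1456 0.0354] casting x -0.0325
```

```bash
python3 -m crank '[{"travel":[0,0.001,0],"dr":[0,0,0]},{"travel":[0,0.001,0],"dr":[0,0,0]}]'; python3 -m crank '[{"travel":[0,0,0],"dr":[0,0,0]},{"travel":[0,0,0],"dr":[0,0,0]},{"travel":[0,0,0],"dr":[0,0,0]},{"travel":[0,0,-0.02],"dr":[0,0,0]},{"travel":[0,0,-0.07],"dr":[0,0,0]},{"travel":[0,0,-0.12],"dr":[0,0,-0.1]},{"travel":[0,-0.03,-0.12],"dr":[0,0,-0.2]},{"travel":[0,-0.03,-0.12],"dr":[0,0,-0.2]}]' 0.05;  python3 - <<'E'
from h import *
plan([0.5987,0.1806,0.15],np.radians(56))
c=env.calibration('wrist')
i,d=env.get_image('wrist');save(i,'w15.png');np.savez('/tmp/w15.npz',i=i,d=d,T=c['T'])
P=cloud('wrist',d,c)
for nm,a in dict(nut=(.062,.073),stemtop=(.074,.082)).items():
    m=(P[...,2]>a[0])&(P[...,2]<a[1])&(P[...,1]>.1)&(abs(P[...,0]-.6)<.1)
    q=P[m];print(nm,m.sum(),q[:,2].mean(),cv2.minAreaRect((q[:,:2]*1000).astype(np.float32)))
E
```

```text
time: 16.68
eef_pos: [0.5764, 0.0454, 0.0176]
eef_rot: [3.128, -0.263, -0.0]
contact_force: [-1.1, -6.6, 8.5]
finger_gap: 0.0171
time: 17.68
eef_pos: [0.5814, 0.0808, 0.1373]
eef_rot: [-3.138, -0.062, -0.001]
contact_force: [-0.4, 0.3, -0.1]
finger_gap: 0.0499
t 17.675 pos [0.5814 0.0808 0.1373] yaw_x 2.26 tilt [ 0.001  0.003 -1.   ] q7 -0.467 F [-0.4  0.3 -0.1] gap 0.0499
travel [0.0213, -0.0991, -0.0124] dr [-0.002, -0.0019, -0.9379]
nut 3396 0.06809214065917915 ((598.673583984375, 180.6015625), (44.46493148803711, 49.40898132324219), 55.64023208618164)
stemtop 498 0.07804708286798534 ((598.3836669921875, 180.3690185546875), (15.075474739074707, 15.24948787689209), 48.35480880737305)
```

View pics/w15.png

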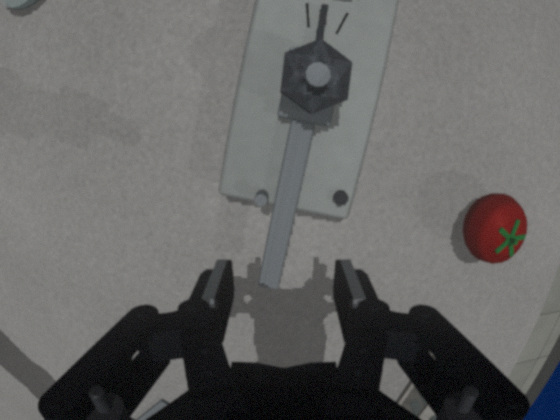

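```bash
python3 -m crank '[{"travel":[0.01,-0.04,-0.012],"dr":[0,0,-0.17]},{"travel":[0.0213,-0.099,-0.012],"dr":[0,0,-0.34]},{"travel":[0.0213,-0.099,-0.012],"dr":[0,0,-0.51]},{"travel":[0.0213,-0.099,-0.012],"dr":[0,0,-0.68]},{"travel":[0.0213,-0.099,-0.012],"dr":[0,0,-0.85]},{"travel":[0.0213,-0.099,-0.012],"dr":[0,0,-0.93]},{"travel":[0.0213,-0.099,-0.012],"dr":[0,0,-0.93]},{"travel":[0.0213,-0.099,-0.012],"dr":[0,0,-0.93]}]' 0.064;  python3 - <<'E'
from h import *
plan([0.5987,0.1806,0.045],np.radians(55.64))
c=env.calibration('wrist')
i,d=env.get_image('wrist');save(i,'w16.png');np.savez('/tmp/w16.npz',i=i,d=d,T=c['T'])
P=cloud('wrist',d,c)
for nm,a in dict(nut=(.062,.073),stemtop=(.074,.082)).items():
    m=(P[...,2]>a[0])&(P[...,2]<a[1])&(P[...,1]>.1)&(abs(P[...,0]-.6)<.1)
    q=P[m];print(nm,m.sum(),q[:,2].mean(),cv2.minAreaRect((q[:,:2]*1000).astype(np.float32)))
E
```

```text
time: 18.73
eef_pos: [0.5991, 0.1765, 0.1485]
eef_rot: [-2.785, -1.453, 0.002]
contact_force: [-0.0, -0.3, 0.5]
finger_gap: 0.0637
t 18.725 pos [0.5991 0.1765 0.1485] yaw_x 55.11 tilt [-0.001 -0.    -1.   ] q7 0.174 F [-0.  -0.3  0.5] gap 0.0637
travel [0.0033, -0.0026, 0.1035] dr [-0.0008, 0.001, -0.0092]
nut 2671 0.06794789340689268 ((598.9067993164062, 180.79873657226562), (44.25450897216797, 49.919715881347656), 56.219661712646484)
stemtop 397 0.07783022769202283 ((598.3534545898438, 181.11585998535156), (15.256488800048828, 15.51146125793457), 67.59810638427734)
```

View pics/w16.png

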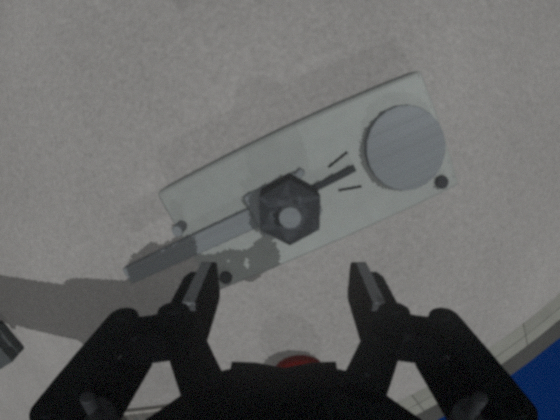

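```bash
python3 -m crank '[{"travel":[0.0032,-0.0026,0.03],"dr":[0,0,-0.012]},{"travel":[0.0032,-0.0026,0.065],"dr":[0,0,-0.012]},{"travel":[0.0032,-0.0026,0.09],"dr":[0,0,-0.012]},{"travel":[0.0032,-0.0026,0.102],"dr":[0,0,-0.012]},{"travel":[0.0032,-0.0026,0.102],"dr":[0,0,-0.012]}]'
python3 - <<'E'
from h import *
plan([0.5988,0.1806,0.046],np.radians(55.9))
E
```

```text
time: 19.4
eef_pos: [0.5988, 0.1808, 0.0469]
eef_rot: [-2.775, -1.472, 0.002]
contact_force: [-0.3, 0.5, 0.4]
finger_gap: 0.064
t 19.4 pos [0.5988 0.1808 0.0469] yaw_x 55.9 tilt [-0.001 -0.    -1.   ] q7 0.091 F [-0.3  0.5  0.4] gap 0.064
travel [-0.0002, 0.0001, 0.0009] dr [-0.0006, 0.0008, 0.0]
```

Centred on the nut. Closing, then turning clockwise in steps.

```bash
python3 -m crank '[{"travel":[0,0,0],"dr":[0,0,0]},{"travel":[0,0,0],"dr":[0,0,0]},{"travel":[0,0,0],"dr":[0,0,0]},{"travel":[0,0,0],"dr":[0,0,0]}]' 0.035 70; python3 -m crank '[{"travel":[0,0,0],"dr":[0,0,0.05]},{"travel":[0,0,0],"dr":[0,0,0.10]},{"travel":[0,0,0],"dr":[0,0,0.17]},{"travel":[0,0,0],"dr":[0,0,0.24]},{"travel":[0,0,0],"dr":[0,0,0.31]},{"travel":[0,0,0],"dr":[0,0,0.38]},{"travel":[0,0,0],"dr":[0,0,0.40]},{"travel":[0,0,0],"dr":[0,0,0.40]}]'
python3 - <<'E'
from h import *
plan([0.5988,0.1806,0.046],np.radians(55.9))
print(env.get_state()['wrist_torque'])
i,d=env.get_image('side');save(cv2.resize(i[180:330,130:350],None,fx=3.5,fy=3.5),'s17.png')
i,d=env.get_image('wrist');save(i,'w17.png')
i,d=env.get_image('top');save(cv2.resize(i[140:230,130:270],None,fx=5,fy=5,interpolation=cv2.INTER_CUBIC),'t17.png')
E
```

```text
time: 19.9
eef_pos: [0.5998, 0.1814, 0.0488]
eef_rot: [2.775, 1.473, 0.004]
contact_force: [-1.0, -0.1, 7.6]
finger_gap: 0.0427
time: 20.9
eef_pos: [0.5994, 0.181, 0.0488]
eef_rot: [3.012, 0.892, 0.003]
contact_force: [-2.7, -1.8, 7.3]
finger_gap: 0.0427
t 20.9 pos [0.5994 0.181  0.0488] yaw_x 33.0 tilt [ 0.002 -0.    -1.   ] q7 -0.232 F [-2.7 -1.8  7.3] gap 0.0427
travel [-0.0007, 0.0, 0.0028] dr [0.0012, -0.0012, -0.3997]
[-0.24179629  0.54286683  0.07171401]
```

View pics/s17.png

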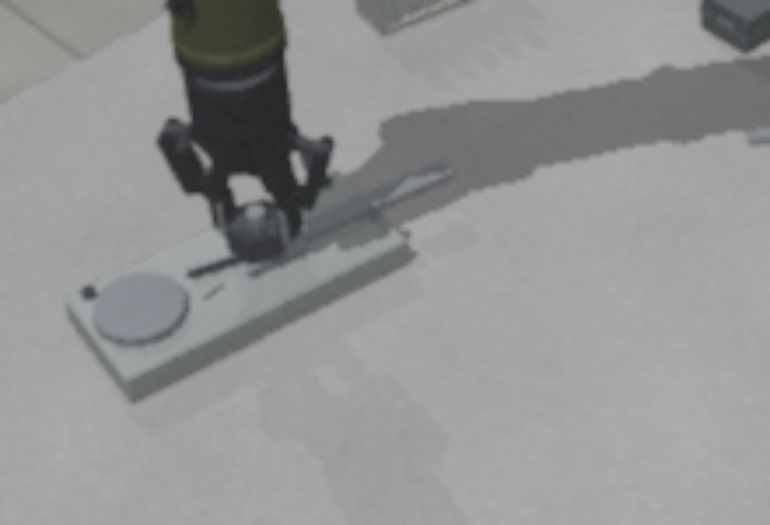

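View pics/w17.png

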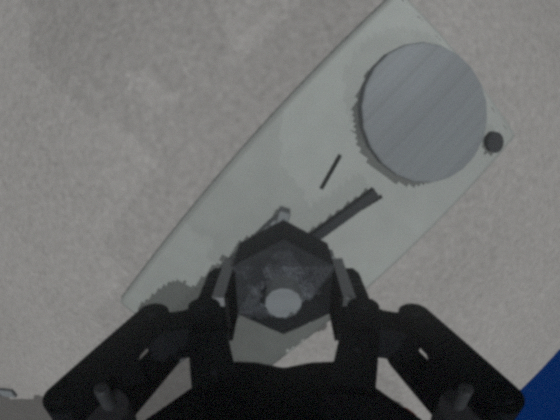

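Run:
```python
from h import *
c=env.calibration('wrist')
i,d=env.get_image('wrist');np.savez('/tmp/w18.npz',i=i,d=d,T=c['T'])
P=cloud('wrist',d,c)
O=np.array([.5987,.1806]);a=np.radians(80.5);dx=np.array([np.cos(a),np.sin(a)]);dy=np.array([-dx[1],dx[0]])
X=(P[...,:2]-O)@dx;Y=(P[...,:2]-O)@dy
m=(P[...,2]>.033)&(P[...,2]<.042)&(X>.03)&(X<.066)&(abs(Y)<.03)
x=X[m];y=Y[m];print(m.sum(),np.degrees(np.median(np.arctan2(y,x))),np.polyfit(x,y,1))
for cc in np.arange(.03,.064,.004):
    t=(x>=cc)&(x<cc+.004)
    if t.sum(): print(round(cc,3),y[t].min(),y[t].max())
m=(P[...,2]>.033)&(P[...,2]<.047)&(X<-.03)&(X>-.19)&(abs(Y)<.06)
x=X[m];y=Y[m];print(m.sum())
for cc in np.arange(-.18,-.03,.01):
    t=(x>=cc)&(x<cc+.01)
    if t.sum(): print(round(cc,3),t.sum(),y[t].min(),y[t].max())
save(cv2.resize(i[130:330,250:480],None,fx=3,fy=3),'w18.png')
```

```text
722 -7.866962625321481 [-0.17686695  0.00140663]
0.03 -0.007657068907013529 -0.001883442918094442
0.034 -0.00846149439114569 -0.0026292145881975666
0.038 -0.009312774890841488 -0.003144295608660904
0.042 -0.009817223011670973 -0.003851842522108142
0.046 -0.010302011635539527 -0.004697790897821337
0.05 -0.011738492264901293 -0.005318538331199286
0.054 -0.012011944276616143 -0.006178667340736749
0.058 -0.012449515729265025 -0.006648849287382805
35
-0.11 19 -0.002838417931549086 -0.0006757725412109789
-0.1 4 -0.002926989758229194 -0.0015388864285560244
-0.05 12 -0.00637284984235314 -0.004288800379880645
```

View pics/w18.png

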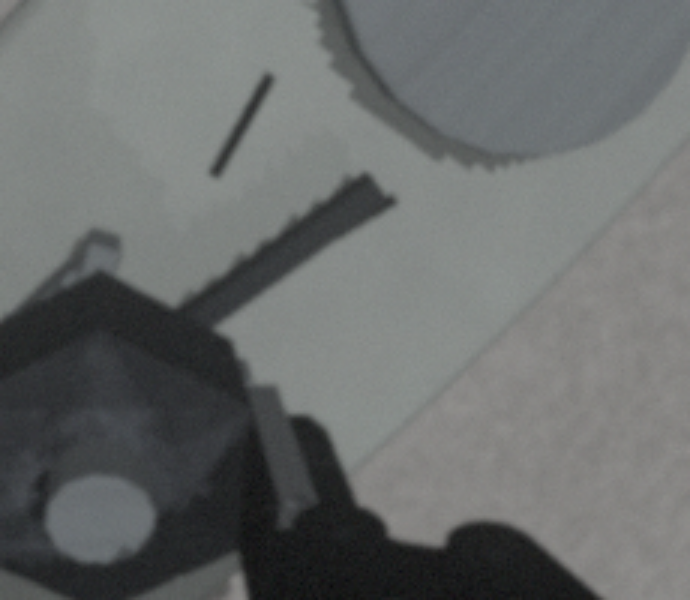

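View pics/t17.png

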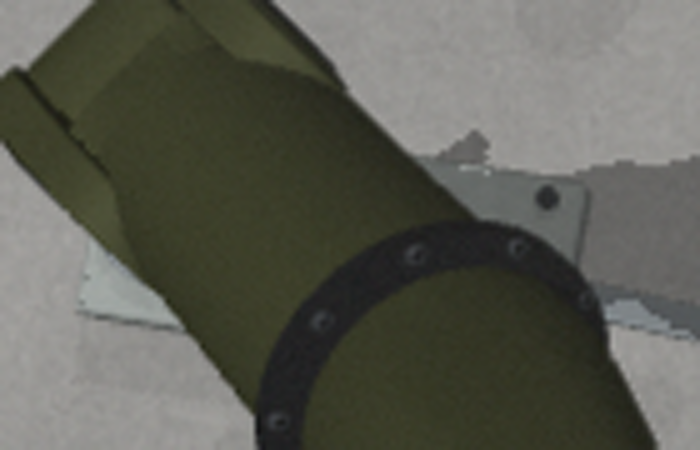

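```bash
cat > ptr.py <<'E'
from h import *
def ptr():
    c=env.calibration('wrist')
    i,d=env.get_image('wrist')
    P=cloud('wrist',d,c)
    O=np.array([.5987,.1806]);a=np.radians(80.5);dx=np.array([np.cos(a),np.sin(a)]);dy=np.array([-dx[1],dx[0]])
    X=(P[...,:2]-O)@dx;Y=(P[...,:2]-O)@dy
    m=(P[...,2]>.033)&(P[...,2]<.042)&(X>.03)&(X<.064)&(abs(Y)<.03)
    x=X[m];y=Y[m]
    t=[(y[k].min()+y[k].max())/2/(cc+.002) for cc in np.arange(.034,.058,.004) for k in [(x>=cc)&(x<cc+.004)] if k.sum()]
    s=env.get_state()
    print('pointer stem angle (cw)',round(-np.mean(t),4),'slope',round(-np.polyfit(x,y,1)[0],4),m.sum(),'torque',np.round(s['wrist_torque'],2))
    return i
E
python3 -m crank '[{"travel":[0,0,0],"dr":[0,0,0.03]},{"travel":[0,0,0],"dr":[0,0,0.06]},{"travel":[0,0,0],"dr":[0,0,0.06]}]'
python3 - <<'E'
from ptr import *
plan([0.5988,0.1806,0.046],np.radians(55.9))
save(ptr(),'w19.png')
E
```

```text
time: 21.48
eef_pos: [0.5994, 0.1809, 0.0488]
eef_rot: [3.037, 0.801, 0.002]
contact_force: [-2.7, -1.6, 8.2]
finger_gap: 0.0426
t 21.475 pos [0.5994 0.1809 0.0488] yaw_x 29.55 tilt [ 0.002 -0.    -1.   ] q7 -0.28 F [-2.7 -1.6  8.2] gap 0.0426
travel [-0.0007, 0.0, 0.0028] dr [0.0011, -0.0011, -0.4598]
pointer stem angle (cw) 0.1577 slope 0.1735 727 torque [-0.27  0.54  0.07]
```

View pics/w19.png

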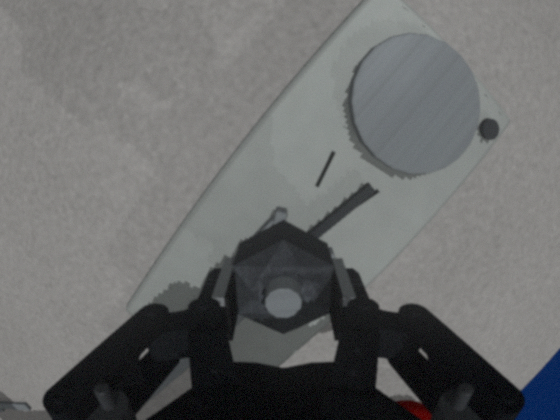

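```bash
python3 -m crank '[{"travel":[0,0,0],"dr":[0,0,0.06]},{"travel":[0,0,0],"dr":[0,0,0.13]},{"travel":[0,0,0],"dr":[0,0,0.20]},{"travel":[0,0,0],"dr":[0,0,0.27]},{"travel":[0,0,0],"dr":[0,0,0.34]},{"travel":[0,0,0],"dr":[0,0,0.41]},{"travel":[0,0,0],"dr":[0,0,0.48]},{"travel":[0,0,0],"dr":[0,0,0.50]}]'
python3 - <<'E'
from ptr import *
plan([0.5988,0.1806,0.046],np.radians(-8.9))
save(ptr(),'w20.png')
E
```

```text
time: 22.52
eef_pos: [0.5987, 0.1808, 0.0488]
eef_rot: [3.141, 0.024, 0.001]
contact_force: [-3.3, -2.4, 10.4]
finger_gap: 0.0428
t 22.525 pos [0.5987 0.1808 0.0488] yaw_x 0.88 tilt [ 0.    -0.001 -1.   ] q7 -0.676 F [-3.3 -2.4 10.4] gap 0.0428
travel [0.0001, 0.0002, 0.0028] dr [0.0006, -0.0005, 0.1707]
pointer stem angle (cw) 0.164 slope 0.1543 700 torque [-0.34  0.89  0.11]
```

View pics/w20.png

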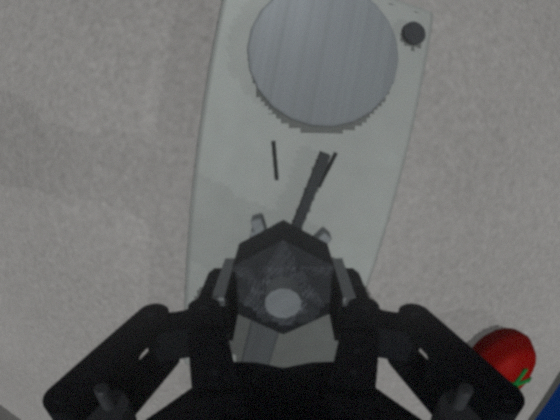

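```bash
python3 -m crank '[{"travel":[0,0,0],"dr":[0,0,0.05]},{"travel":[0,0,0],"dr":[0,0,0.10]},{"travel":[0,0,0],"dr":[0,0,0.14]},{"travel":[0,0,0],"dr":[0,0,0.17]},{"travel":[0,0,0],"dr":[0,0,0.17]},{"travel":[0,0,0],"dr":[0,0,0.17]}]'
python3 - <<'E'
from ptr import *
plan([0.5988,0.1806,0.046],np.radians(-8.9))
save(ptr(),'w21.png')
E
```

```text
time: 23.32
eef_pos: [0.5985, 0.1808, 0.0488]
eef_rot: [3.132, -0.241, -0.0]
contact_force: [-5.1, -1.9, 10.0]
finger_gap: 0.0423
t 23.325 pos [0.5985 0.1808 0.0488] yaw_x -8.8 tilt [-0. -0. -1.] q7 -0.808 F [-5.1 -1.9 10. ] gap 0.0423
travel [0.0004, 0.0001, 0.0028] dr [0.0005, 0.0, 0.0017]
pointer stem angle (cw) 0.1625 slope 0.1594 649 torque [-0.36  1.03  0.08]
```

View pics/w21.png

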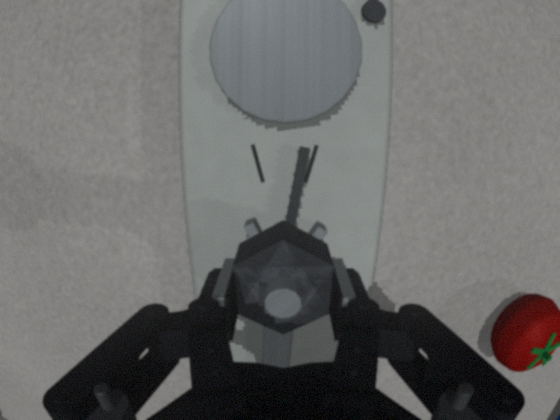

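```bash
python3 -m crank '[{"travel":[0,0,0],"dr":[0,0,0.02]},{"travel":[0,0,0],"dr":[0,0,0.04]},{"travel":[0,0,0],"dr":[0,0,0.04]}]'
python3 - <<'E'
from ptr import *
plan([0.5988,0.1806,0.046],np.radians(-8.9)); print(env.get_state()['joint_efforts'][4:])
save(ptr(),'w22.png')
E
python3 -m crank '[{"travel":[0,0,0],"dr":[0,0,0.02]},{"travel":[0,0,0],"dr":[0,0,0.04]},{"travel":[0,0,0],"dr":[0,0,0.04]}]'
python3 - <<'E'
from ptr import *
plan([0.5988,0.1806,0.046],np.radians(-8.9)); print(env.get_state()['joint_efforts'][4:])
save(ptr(),'w23.png')
E
```

```text
time: 23.75
eef_pos: [0.5985, 0.1808, 0.0487]
eef_rot: [3.126, -0.302, 0.0]
contact_force: [-4.8, -2.0, 9.7]
finger_gap: 0.0424
t 23.75 pos [0.5985 0.1808 0.0487] yaw_x -11.04 tilt [ 0.    -0.001 -1.   ] q7 -0.838 F [-4.8 -2.   9.7] gap 0.0424
travel [0.0004, 0.0001, 0.0027] dr [0.0007, -0.0001, -0.0373]
[-0.09621717 -1.78632304 -0.69574105]
pointer stem angle (cw) 0.197 slope 0.1909 649 torque [-0.44  1.09  0.64]
time: 24.18
eef_pos: [0.5985, 0.1809, 0.0488]
eef_rot: [3.12, -0.362, 0.001]
contact_force: [-4.9, -1.8, 9.6]
finger_gap: 0.0426
t 24.175 pos [0.5985 0.1809 0.0488] yaw_x -13.24 tilt [ 0.    -0.001 -1.   ] q7 -0.868 F [-4.9 -1.8  9.6] gap 0.0426
travel [0.0004, 0.0002, 0.0028] dr [0.0009, -0.0004, -0.0757]
[-0.56616057 -1.81751076 -1.25808556]
pointer stem angle (cw) 0.2334 slope 0.229 649 torque [-0.51  1.08  1.16]
```

View pics/w23.png

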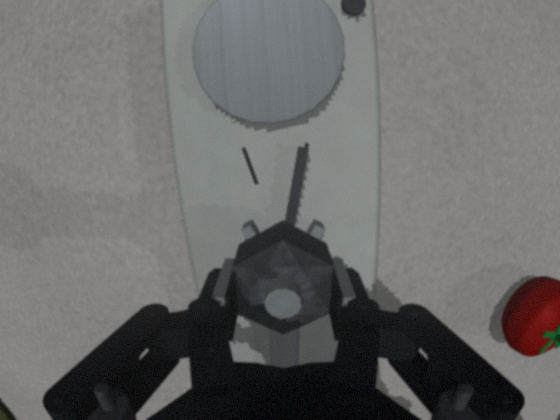

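```bash
python3 -m crank '[{"travel":[0,0,0],"dr":[0,0,-0.04]},{"travel":[0,0,0],"dr":[0,0,-0.08]},{"travel":[0,0,0],"dr":[0,0,-0.10]},{"travel":[0,0,0],"dr":[0,0,-0.10]}]'
python3 - <<'E'
from ptr import *
plan([0.5988,0.1806,0.046],np.radians(-8.9)); print(env.get_state()['joint_efforts'][4:])
save(ptr(),'w24.png')
E
```

```text
time: 24.72
eef_pos: [0.5985, 0.1808, 0.0488]
eef_rot: [3.134, -0.21, -0.0]
contact_force: [-5.1, -1.2, 10.7]
finger_gap: 0.0427
t 24.725 pos [0.5985 0.1808 0.0488] yaw_x -7.65 tilt [-0. -0. -1.] q7 -0.792 F [-5.1 -1.2 10.7] gap 0.0427
travel [0.0003, 0.0002, 0.0028] dr [0.0003, 0.0, 0.0218]
[ 0.4043593  -1.70101639  0.02718905]
pointer stem angle (cw) 0.1401 slope 0.1344 656 torque [-0.39  1.02  0.03]
```

View pics/w24.png

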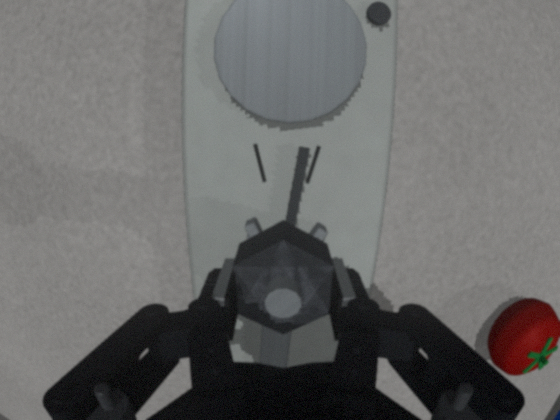

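```bash
python3 -m crank '[{"travel":[0,0,0],"dr":[0,0,0]},{"travel":[0,0,0],"dr":[0,0,0]},{"travel":[0,0,0],"dr":[0,0,0]},{"travel":[0,0,-0.02],"dr":[0,0,0]},{"travel":[0,0,-0.06],"dr":[0,0,0]},{"travel":[0,0.05,-0.12],"dr":[0,0,0]},{"travel":[0,0.09,-0.15],"dr":[0,0,0]},{"travel":[0,0.09,-0.15],"dr":[0,0,0]}]' 0.066
python3 - <<'E'
from ptr import *
plan([0.5988,0.1806,0.046],np.radians(-8.9))
i=ptr();save(i,'w25.png');save(cv2.resize(i[:200,180:400],None,fx=3,fy=3,interpolation=cv2.INTER_CUBIC),'w25c.png')
c=env.calibration('wrist');i,d=env.get_image('wrist');P=cloud('wrist',d,c)
m=(P[...,2]>.062)&(P[...,2]<.073)&(P[...,1]>.1)&(abs(P[...,0]-.6)<.1)
q=P[m];print(m.sum(),cv2.minAreaRect((q[:,:2]*1000).astype(np.float32)))
m=(P[...,2]>.036)&(P[...,2]<.0425)
for y in np.arange(-.02,.15,.01):
    t=P[m&(abs(P[...,1]-y)<.002)&(abs(P[...,0]-.58)<.04)]
    if len(t)>3: print(round(y,3),len(t),np.round([t[:,0].min(),t[:,0].max(),(t[:,0].min()+t[:,0].max())/2],4),round(np.median(t[:,2]),4))
E
```

```text
time: 25.78
eef_pos: [0.5888, 0.0872, 0.2004]
eef_rot: [3.132, -0.22, 0.009]
contact_force: [0.3, 1.2, 0.3]
finger_gap: 0.066
t 25.775 pos [0.5888 0.0872 0.2004] yaw_x -8.05 tilt [ 0.005 -0.002 -1.   ] q7 -0.575 F [0.3 1.2 0.3] gap 0.066
travel [-0.004, -0.0941, 0.1542] dr [0.0011, -0.0057, 0.0148]
pointer stem angle (cw) 0.1451 slope 0.14 156 torque [-0.01 -0.   -0.01]
2098 ((598.5076904296875, 180.38992309570312), (49.96482467651367, 43.81565475463867), 82.47151947021484)
0.01 31 [0.5546 0.5705 0.5626] 0.0395
0.02 57 [0.5547 0.5719 0.5633] 0.0397
0.03 62 [0.5562 0.5745 0.5654] 0.0397
0.04 65 [0.559  0.5768 0.5679] 0.0398
0.05 69 [0.5607 0.5793 0.57  ] 0.0396
0.06 71 [0.5634 0.5809 0.5721] 0.0397
0.07 71 [0.566  0.5834 0.5747] 0.0398
0.08 77 [0.5675 0.5858 0.5767] 0.0399
0.09 83 [0.5607 0.5881 0.5744] 0.0396
0.1 80 [0.5726 0.5904 0.5815] 0.0402
0.11 84 [0.5742 0.5928 0.5835] 0.0401
0.12 81 [0.5767 0.5952 0.5859] 0.0398
0.13 82 [0.578  0.5965 0.5873] 0.0401
0.14 87 [0.5806 0.5988 0.5897] 0.04
```

View pics/w25.png

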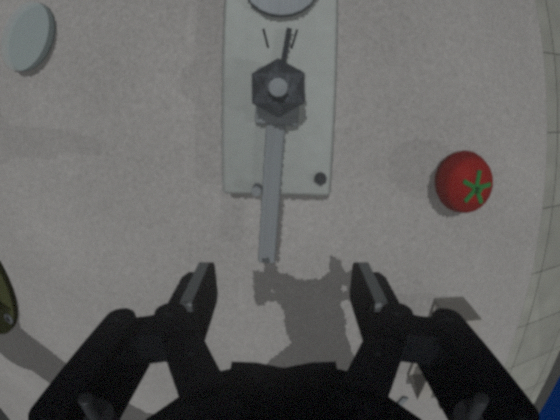

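View pics/w25c.png

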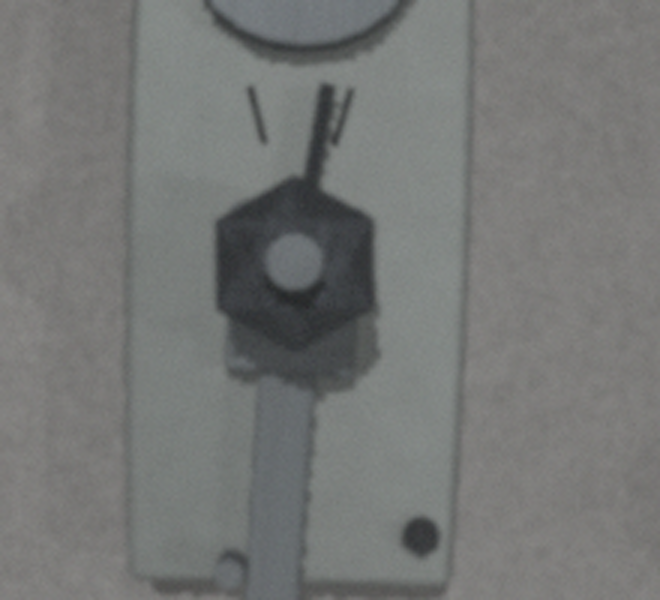

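Run:
```python
from ptr import *
c=env.calibration('wrist');i,d=env.get_image('wrist');P=cloud('wrist',d,c)
O=np.array([.5985,.1805]);a=np.radians(77.5);dx=np.array([np.cos(a),np.sin(a)]);dy=np.array([-dx[1],dx[0]])
X=(P[...,:2]-O)@dx;Y=(P[...,:2]-O)@dy
m=(P[...,2]>.036)&(P[...,2]<.0425)&(X<-.02)&(X>-.19)&(abs(Y)<.03)
x=X[m];y=Y[m]
for cc in np.arange(-.178,-.02,.004):
    t=(x>=cc)&(x<cc+.004)
    if t.sum(): print(round(cc,3),t.sum(),np.round([y[t].min(),y[t].max()],4), end=' | ')
print(); print('X min',x.min())
h=(abs(Y)>.011)&(abs(Y)<.019)&m;print('head rear X',np.sort(X[h])[:6])
i,_=env.get_image('side');save(cv2.resize(i[130:330,80:350],None,fx=2.9,fy=2.9),'s26.png')
ptr()
```

```text
-0.178 14 [-0.0083  0.0074] | -0.174 57 [-0.0093  0.0087] | -0.17 53 [-0.009   0.0079] | -0.166 60 [-0.0088  0.0081] | -0.162 65 [-0.0094  0.0083] | -0.158 65 [-0.0091  0.0086] | -0.154 54 [-0.0088  0.0077] | -0.15 68 [-0.0095  0.008 ] | -0.146 64 [-0.0093  0.0082] | -0.142 63 [-0.0089  0.0084] | -0.138 67 [-0.0095  0.0085] | -0.134 64 [-0.0094  0.0079] | -0.13 72 [-0.0091  0.0081] | -0.126 65 [-0.0087  0.0084] | -0.122 69 [-0.0094  0.0085] | -0.118 72 [-0.0091  0.0078] | -0.114 69 [-0.0095  0.0081] | -0.11 78 [-0.0094  0.0084] | -0.106 71 [-0.0091  0.0085] | -0.102 72 [-0.0095  0.008 ] | -0.098 79 [-0.0094  0.0177] | -0.094 86 [-0.0091  0.0168] | -0.09 74 [-0.0095  0.0078] | -0.086 78 [-0.0094  0.008 ] | -0.082 75 [-0.0091  0.0084] | -0.078 81 [-0.0096  0.0085] | -0.074 79 [-0.0093  0.0079] | -0.07 78 [-0.009   0.0082] | -0.066 82 [-0.0095  0.0086] | -0.062 82 [-0.0093  0.0078] | -0.058 83 [-0.009   0.0081] | -0.054 83 [-0.0095  0.0084] | -0.05 84 [-0.0092  0.0086] | -0.046 80 [-0.0096  0.0081] | -0.042 86 [-0.0095  0.0084] | -0.038 87 [-0.0092  0.0087] | -0.034 148 [-0.0197  0.019 ] | -0.03 180 [-0.0196  0.0194] | -0.026 145 [-0.0199  0.0196] | -0.022 49 [-0.0197  0.0199] | 
X min -0.17551005882288853
head rear X [-0.09445559 -0.09357074 -0.09327504 -0.09266152 -0.09241445 -0.09224336]
pointer stem angle (cw) 0.1412 slope 0.1413 178 torque [ 0.04 -0.01  0.02]
```

View pics/s26.png

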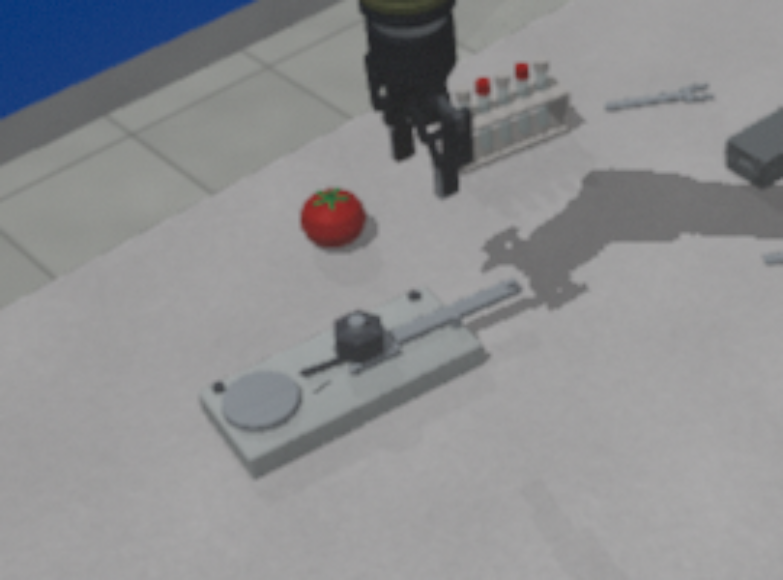

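Run:
```python
from rig import env
print(env.get_state()['time']); print(env.sign_off())
```

```text
26.025
the job is handed in; nothing more can be done
None
```

I drew the largest spanner out of its pocket and slid it onto the flats by its handle, then tightened the locknut clockwise to its hard stop. I handed the job in at 26 s.

**Handling along the way:**
- My first grip left the fingertips about 10 mm below the spanner's underside. I set the spanner down on the bench, where it dropped about 10 mm, and gripped the head again.
- I lowered the head onto the plate, slid it about 15 mm short of the flats, and then changed to the handle for the final slide.

**Last checks:**
- **Spanner:** it lies flat with the jaw centre about 0.5 mm from its seat. The handle rests against the stop pin.
- **Locknut:** it measures about 1.39 rad relative to the stem (over 1.28 counts as tight). The turning torque rose to about 1.2 N m at the stop.
- **Pointer:** it rests at about 0.14 rad, between its marks at ±0.26.
- **Bystanders:** the arm never came near the tomato, the tube rack or the dish, and all three show in the last pictures. I did not measure their positions again.

**Narrow margin:** with the last push against the hard stop, the stem crept round to about 0.23 rad. That is still inside the marks, but close. I turned back 0.1 rad; the stem came back with the nut, so the nut stayed tight.

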